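# Pour dome nuts low into the counting scale

### The job

Slide the counting scale's clear cover fully open, then take the orange scoop by its handle, bring its spout down to about 2 or 3 cm above the shallow dish so that nothing drops far or bounces out, and pour all five brass nuts into the dish. Stand the empty scoop upright back on its blue mat, and only then push the green count key fully down and let it go. Leave the cover open, all nuts in the dish and everything else on the bench where it is.

Things in the scene. Friction and masses are not known exactly. Their poses are not given: they have to be found in the camera images.
- cover (a joint): sliding clear cover of the counting scale, in m: 0 = shut over the dish, 0.155 = fully open (end stop), clear of the dish. It slides along the scale's +y on rails, with about 1.5 N of friction, and stays where it is left.
- cover_grip (a point): centre of the cover's black grip bar, which stands on the middle of the cover: 60 mm long (along its x), 14 mm wide (along its y, the sliding direction), 30 mm high; the cover's panel lies 15 mm below this point.
- scale: grey counting scale, fixed, 230 mm (x) by 320 mm (y), housing 45 mm high. Origin at the centre of its underside, z up; -x is the front, with a key ledge (dark display and green key). The dish sits between two rails along y; the rails and shut cover stand to 73 mm above the table, the cover's bar to 102 mm.
- dish (a point): middle of the floor of the scale's shallow round steel dish, 48 mm above the table; inner radius 57 mm at the floor and 65 mm at the rim, rim 11 mm above the floor. z up. The rails run along the scale's y on either side of it, towards the scale's +x and -x; their faces, 76 mm from this point along the scale's x, 76 mm from this point, stand 19 mm above its floor.
- key (a joint): green count key, in m: 0 = up, 0.006 = fully down. It springs back; fully down takes 5 N.
- key_top (a point): middle of the top of the green count key (26 mm diameter, in a 42 mm round grey collar), on the scale's front ledge at scale x = -88 mm, y = +90 mm, 67 mm above the table.
- scoop_grip (a point): centre of the orange scoop's handle bar: 88 mm long (scoop x, from 40 mm before this point to 48 mm behind it), 16 mm wide (y), 18 mm high, 87 mm above the scoop's underside. x points to the back of the scoop (the spout is at -x), z up when it stands. Below the bar is a bin 64 mm wide with walls 40 mm high, standing free under the bar; a post at the back joins them. Scoop about 100 to 160 g, plus the nuts.
- scoop_spout (a point): middle of the scoop's spout lip: 87 mm before and 78 mm below scoop_grip in the scoop's frame. The floor is flat and rises by 8 degrees over the last 40 mm to this open lip; nuts slide out when the spout is tipped down by some 33 to 45 degrees (it varies with friction).
- scoop_mid (a point): point 20 mm above the centre of the scoop's underside, in the bin (12 mm before and 67 mm below scoop_grip).
- mat: fixed blue mat on which the scoop stands, 200 mm (x) by 160 mm (y), 3 mm thick; origin at the centre of its underside.
- nut0_mid (a point): centre of a brass dome nut, hexagonal, 20 mm across flats and 19 mm high, 30 g, in the scoop at the start.
- nut1_mid (a point): centre of a brass dome nut, hexagonal, 20 mm across flats and 19 mm high, 30 g, in the scoop at the start.
- nut2_mid (a point): centre of a brass dome nut, hexagonal, 20 mm across flats and 19 mm high, 30 g, in the scoop at the start.
- nut3_mid (a point): centre of a brass dome nut, hexagonal, 20 mm across flats and 19 mm high, 30 g, in the scoop at the start.
- nut4_mid (a point): centre of a brass dome nut, hexagonal, 20 mm across flats and 19 mm high, 30 g, in the scoop at the start.
- tape: bystander, to be left alone: amber roll of packing tape lying flat, 90 mm diameter, 30 mm high; origin at the centre of its underside.
- jar: bystander, to be left alone: white-capped jar, 68 mm diameter, 100 mm high; origin at the centre of its underside.
- carton: bystander, to be left alone: small brown carton, 80 x 130 x 80 mm high; origin at the centre of its underside.
- whitebox: bystander, to be left alone: white box, 75 x 130 x 60 mm high; origin at the centre of its underside.
- driver: bystander, to be left alone: yellow-handled screwdriver, lying along its x; origin at the centre of its underside (of the shape as it lies).
- tub: bystander, to be left alone: blue open plastic tub, 80 mm diameter, 70 mm high; origin at the centre of its underside.
Not all that is in view belongs to the job. Leave any purple or turquoise look-alike of the part that bears scoop_grip alone.

How it is judged:
By the outcome, as a careful person would: the job done as asked, in the order asked, and still so for the second after the job is handed in, with the robot touching nothing.
It also fails if it takes over 72 s, if anything falls off the work surface, if the arm or the gripper's body presses on something with over 40 N, if the wrist force passes 120 N, or if a joint passes its speed limit or range.

### The arm

A 6-joint arm with a two-finger parallel gripper is mounted at the origin on the work surface. World frame = base frame: x ahead of the robot, y to its left, z up, the work surface at z = 0. Lengths are in m, angles in rad, forces in N, time in s.
With the tool pointing down it reaches from about 0.375 to 0.975 m from the base axis. Payload 3.8 kg.
Tool frame: the origin (TCP) lies at the very end of the fingers, on their centre line; the grasp point (between the pads) lies 19 mm behind it; z points along the fingers, x is the direction in which the jaws open and shut, and the axes are right-handed (so a half turn about z gives the same grasp; the last joint's range is limited). The gripper opens to 88 mm and grips with 3 to 60 N. Pads are 18 mm wide; open, the fingers measure 123 mm over their backs; the gripper's body (75 mm by 187 mm) begins 45 mm behind the grasp point.
Start: joints at [-1.175, 0.264, 1.604, -0, 1.274, -0.037], TCP at [0.283, -0.613, 0.239] pointing down, gripper open.
Joint ranges: [-2.63, 2.63], [-0.94, 2.18], [0.31, 2.57], [-1.31, 4.45], [0, 2.66], [-2.55, 2.55]. Speed limits (rad/s): [2.57, 2.57, 3.14, 3.14, 3.14, 3.14].

### API

Orientations are given as a rotation vector (axis times angle).
In Python, from station import bot, imaging, job, search_frame, silhouettes, pinpoint gives the robot as it stands.
- The arm moves only by the tool play_rows, never from a script. Its argument "plan" is a list of rows, each a list of 6 numbers: the shift along the world's x, y, z in mm, then the turn, a rotation vector about the world's x, y, z in degrees. A call has 1 to 8 rows; each row shifts and turns the pose as measured when the row begins; what a row does not reach is not made up. A row lasts 1/10 s, in which the tool goes at most 50 mm and 8.59 degrees, less where a joint would pass 70% of its speed; a pose out of reach is approached as far as the arm can. A call with a gripper value outside its range is refused whole. "gripper" is the opening, from 0 (shut) to 1 (fully open), set as the call begins (left out, the last holds). The fingers move at their own pace and stop on an object; the grip force is fixed at half the most. Time passes only in rows, so rows that do not move let the fingers close. It gives the time, the measured TCP pose, the force and the opening at its end, in the units of the state.
- bot.sense(): the state, without advancing time (a new reading comes with each control period).
- imaging.grab_frame(name): name is "scene" or "top"; returns the picture (384x512x3 uint8, red, green, blue); there is no depth.
- imaging.get_calibration(name): a dict with "fx", "fy", "cx", "cy" (pixels), "dist" ([k1, k2, p1, p2, k3] as OpenCV has them; the pictures are not rectified), "R" (3x3) and "t" (3): a world point X has camera coordinates R X + t. Camera axes: x right, y down, z forward; pixel columns grow to the right and rows downward; lengths in m; the calibration is good to about 2 mm. A picture is of the moment at which its call begins. get_calibration takes no time and is no camera call.
- job.close_job(): hands the job in, once; it reports no verdict.
Trained networks look in the newest picture that a camera, given by its name, has taken for a name from the list of things; names that differ only in an ending like _2 or _b are one class to them, and where a whole thing is asked for, a point or a joint stands for the part that bears it (a point fixed in the world has none). Each returns a list of dicts, best first, with "confidence" (0 to 1); they miss things now and then, are a little off and sometimes report something else, mostly with a low value. They report only what shows in the picture. A call takes as long as a camera call. They do not tell look-alikes from the thing itself.
- search_frame(camera, label): "extent" ([left, top, width, height] in pixels, round what is visible of it).
- silhouettes(camera, label): "mask" (384x512 bool, what is visible of it) and "extent" ([left, top, width, height] in pixels, round what is visible of it).
- pinpoint(camera, label): "centre" ([column, row] in pixels: a listed point, or the origin of a listed thing).
The state is a dict: "time_s": time; "joint_positions": joint angles; "qd": joint speeds; "joint_efforts": joint torques, N m; "tcp_pos": TCP position; "tool_rot": TCP orientation; "ft_force": force on the tool from outside, world axes, zero at the start; "ft_torque": the same for the moment, N m; "finger_gap": finger opening in m.
Only numpy, scipy, OpenCV 4.12 (cv2) and the standard library are available. Lean on these libraries where they do the work, as an engineer would, in place of code of your own. Each camera call takes 0.05 s, during which the arm holds its last target.

## Working session

There is one attempt and no reset: what is moved stays moved. The work goes in short steps, Python scripts to look and compute and a tool call to move; the robot and the scene stay as the last step left them, time stands still between calls to the robot, and variables do not carry over. Pictures are saved under pics/ and viewed, and the job is handed in when it is done.

Besides the shell and the picture viewer there is one more tool, called after "Call:" by a JSON object that holds its "name" and its "arguments". play_rows: Moves the arm, as the interface text tells. Its arguments: {"type":"object","properties":{"plan":{"type":"array"},"gripper":{"type":"number"}},"required":["plan"]}

```bash
mkdir -p pics; ls
cat > h.py <<'E'
import numpy as np, cv2
from station import bot, imaging, job, search_frame, silhouettes, pinpoint
def cal(n):
    c=imaging.get_calibration(n); K=np.array([[c['fx'],0,c['cx']],[0,c['fy'],c['cy']],[0,0,1.]])
    return K,np.array(c['dist'],float),np.array(c['R'],float),np.array(c['t'],float)
def ray(n,px):
    K,d,R,t=cal(n); u=cv2.undistortPoints(np.array([[px]],float),K,d)[0,0]
    return -R.T@t, R.T@np.array([u[0],u[1],1.])
def onz(n,px,z):
    o,v=ray(n,px); return o+v*(z-o[2])/v[2]
def proj(n,X):
    K,d,R,t=cal(n); return cv2.projectPoints(np.array(X,float).reshape(-1,3),cv2.Rodrigues(R)[0],t,K,d)[0].reshape(-1,2)
def tri(a,b):
    o1,v1=ray('scene',a);o2,v2=ray('top',b)
    A=np.stack([v1,-v2],1);s=np.linalg.lstsq(A,o2-o1,rcond=None)[0]
    p,q=o1+v1*s[0],o2+v2*s[1]; return (p+q)/2,np.linalg.norm(p-q)
def snap(n,f,save=True):
    im=imaging.grab_frame(n); cv2.imwrite('pics/'+f,cv2.cvtColor(im,cv2.COLOR_RGB2BGR)); return im
E
python3 - <<'E'
from h import *
for n in('scene','top'):
    snap(n,n+'0.png'); print(n,cal(n)[2],-cal(n)[2].T@cal(n)[3])
for l in ['cover_grip','dish','key_top','scoop_grip','scoop_spout','scoop_mid','scale','mat']:
    for n in('scene','top'):
        print(l,n,[(np.round(d['centre'],1).tolist(),round(d['confidence'],2)) for d in pinpoint(n,l)][:4])
print(bot.sense())
E
```

```text
pics
scene [[ 0.83669662  0.54764589 -0.00476879]
 [ 0.34613066 -0.5355283  -0.77032656]
 [-0.42442     0.64287901 -0.63763175]] [ 1.05962929 -0.78992042  0.84771981]
top [[ 0.01969893 -0.99976789  0.00872511]
 [-0.98510866 -0.02089944 -0.17065798]
 [ 0.17080071 -0.0052334  -0.9852917 ]] [0.24164979 0.01638046 1.63373085]
cover_grip scene [([206.2, 261.4], 0.64)]
cover_grip top [([351.4, 166.8], 0.55), ([249.1, 239.2], 0.24)]
dish scene []
dish top [([297.3, 201.8], 0.16)]
key_top scene [([216.9, 209.7], 0.61)]
key_top top [([349.7, 165.0], 0.58), ([294.9, 199.4], 0.57)]
scoop_grip scene [([347.7, 137.4], 0.82), ([240.1, 118.9], 0.8), ([291.7, 158.3], 0.61), ([252.5, 103.5], 0.56)]
scoop_grip top [([138.9, 140.8], 0.9), ([165.9, 256.4], 0.89), ([124.2, 263.3], 0.86), ([197.6, 171.0], 0.63)]
scoop_spout scene [([270.9, 111.6], 0.97), ([333.4, 167.6], 0.65), ([237.3, 151.5], 0.59), ([265.2, 173.8], 0.57)]
scoop_spout top [([102.5, 266.9], 0.92), ([207.7, 203.7], 0.84), ([170.3, 153.5], 0.7), ([194.9, 247.3], 0.57)]
scoop_mid scene [([348.4, 155.5], 0.93), ([242.1, 140.3], 0.93), ([256.
[... 288 characters left out ...]
op [([208.3, 180.4], 0.87)]
{'time_s': 0.9, 'joint_positions': array([-1.17487655e+00,  2.63866477e-01,  1.60398902e+00,  2.23136560e-05,
        1.27368020e+00, -3.68818309e-02]), 'qd': array([-0.0002436 , -0.00026722, -0.00067812,  0.00187156,  0.00069878,
       -0.00142782]), 'joint_efforts': array([-7.81782564e-04, -5.02033639e+01, -3.57261765e+01,  7.26685370e-02,
        1.82064698e-02, -3.04884600e-05]), 'tcp_pos': array([ 0.2831247 , -0.61276099,  0.23873427]), 'tool_rot': array([ 2.64659029e+00, -1.69265196e+00,  9.26276003e-05]), 'ft_force': array([ 0.11533985, -0.77021364, -0.65374233]), 'ft_torque': array([-0.00706489,  0.02560581,  0.00539875]), 'finger_gap': 0.088560339332609}
```

View pics/scene0.png

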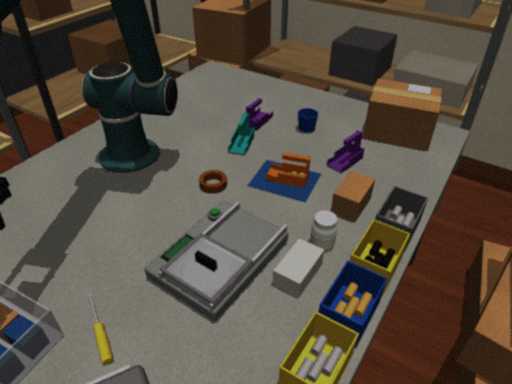

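View pics/top0.png

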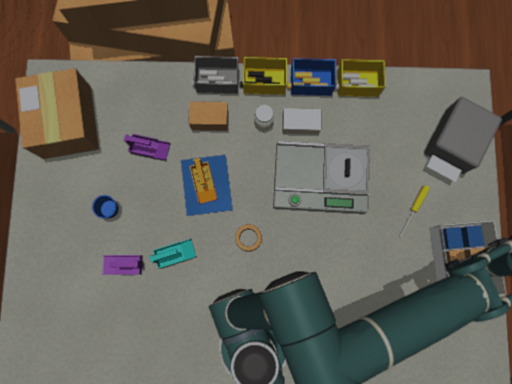

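Run:
```python
import cv2
a=cv2.imread('pics/scene0.png');b=cv2.imread('pics/top0.png')
cv2.imwrite('pics/s0c.png',cv2.resize(a[90:330,120:400],None,fx=2.5,fy=2.5,interpolation=3)[:600,:700])
cv2.imwrite('pics/t0c.png',cv2.resize(b[110:290,100:390],None,fx=2.7,fy=2.7,interpolation=3))
```

```text
(no output)
```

View pics/s0c.png

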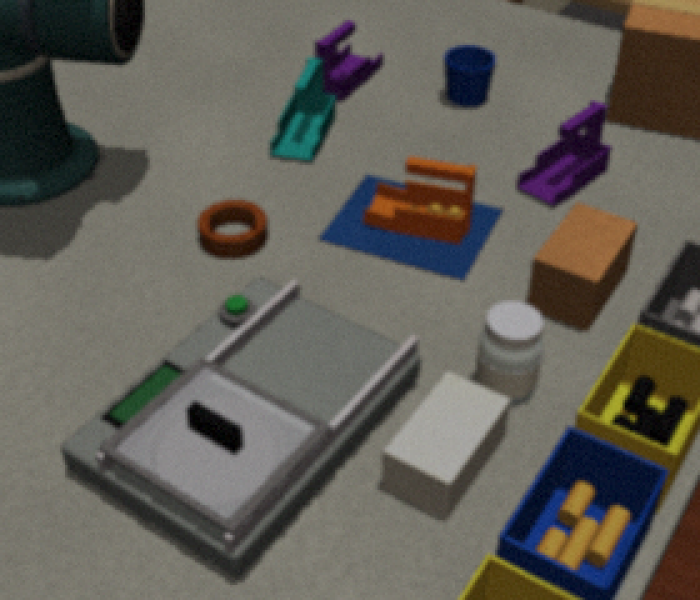

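View pics/t0c.png

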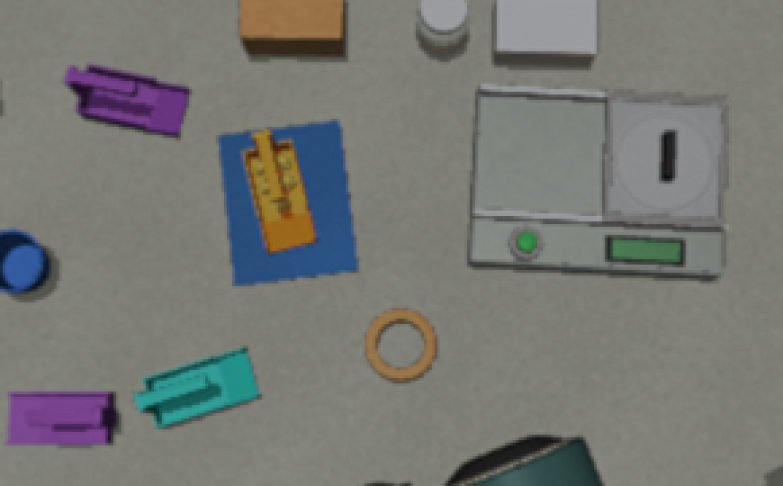

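```bash
cat > fit.py <<'E'
from h import *
from scipy.optimize import least_squares
G=(0,0,0);S=(-.087,0,-.078);M=(-.012,0,-.067)
def fitscoop(obs,z=.090):
    def f(p):
        c,s=np.cos(p[2]),np.sin(p[2]);r=[]
        for n,L,px in obs:
            X=[p[0]+c*L[0]-s*L[1],p[1]+s*L[0]+c*L[1],z+L[2]]; r+=list(proj(n,X)[0]-px)
        return r
    return f
E
python3 - <<'E'
from fit import *
for nm,a,b in [('grip',(291.7,158.3),(197.6,171)),('spout',(265.2,173.8),(207.7,203.7)),('mid',(291.3,173.7),(199.8,180.4)),('key',(216.9,209.7),(294.9,199.4)),('cg',(206.2,261.4),(349,167.5))]:
    print(nm,tri(a,b))
obs=[('scene',G,(291.7,158.3)),('top',G,(197.6,171)),('scene',S,(265.2,173.8)),('top',S,(207.7,203.7)),('scene',M,(291.3,173.7)),('top',M,(199.8,180.4))]
r=least_squares(fitscoop(obs),[.75,.2,0]);print(r.x,np.round(r.fun,1))
# colors
im=imaging.grab_frame('top');hs=cv2.cvtColor(im,cv2.COLOR_RGB2HSV)
def blobs(m,lo=20):
    n,l,st,c=cv2.connectedComponentsWithStats(m.astype(np.uint8))
    return [(np.round(c[i],1).tolist(),st[i].tolist()) for i in range(1,n) if st[i][4]>lo]
for n in('top','scene'):
    im=imaging.grab_frame(n);hs=cv2.cvtColor(im,cv2.COLOR_RGB2HSV)
    print(n,'green',blobs((hs[...,0]>45)&(hs[...,0]<75)&(hs[...,1]>90)))
    print(n,'black',[b for b in blobs((im.max(2)<45)) if b[1][4]<400])
    m=silhouettes(n,'scale')
    for d in m: 
        r=cv2.minAreaRect(np.argwhere(d['mask'])[:,::-1].astype(np.float32)); print('scale',d['confidence'],d['extent'],r,cv2.boxPoints(r).round(1).tolist())
E
```

```text
grip (array([0.56741603, 0.18968368, 0.08785599]), np.float64(0.017986495954340195))
spout (array([0.47693144, 0.16436776, 0.00300518]), np.float64(0.0034416170786630645))
mid (array([0.55723756, 0.19454001, 0.01675216]), np.float64(0.0002715904114198394))
key (array([ 0.49258518, -0.12734173,  0.0680651 ]), np.float64(0.00857403998111879))
cg (array([ 0.59923003, -0.30591867,  0.090343  ]), np.float64(0.005787080990705345))
[0.56560774 0.19131341 0.3322058 ] [ 2.6 -1.6  1.   2.6  2.  -1.4  0.6 -1.8 -1.8 -0.7  1.8  0.5]
top green [([294.8, 199.0], [292, 196, 7, 7, 41]), ([339.1, 202.3], [327, 199, 25, 8, 170])]
top black [([214.4, 63.1], [196, 58, 40, 23, 374]), ([332.3, 76.6], [332, 68, 2, 16, 23]), ([259.9, 76.9], [249, 72, 23, 11, 141]), ([79.0, 80.8], [78, 74, 3, 15, 24]), ([216.0, 88.1], [195, 84, 42, 9, 322]), ([81.4, 100.7], [80, 90, 4, 22, 33]), ([506.2, 117.2], [500, 111, 12, 14, 84]), ([5.9, 126.7], [0, 120, 14, 13, 87]), ([346.8, 168.0], [345, 159, 4, 18, 58]), ([445.2, 238.3], [444, 229, 4, 19, 22]), ([464.7, 236.8], [462, 228, 7, 19, 77]), ([500.7, 265.3], [488, 253, 24,
[... 1361 characters left out ...]
364]), ([205.5, 260.7], [195, 251, 22, 20, 213]), ([164.6, 257.6], [161, 255, 8, 6, 21]), ([338.3, 285.9], [324, 264, 35, 42, 252]), ([357.8, 273.0], [353, 269, 10, 9, 24]), ([370.5, 284.5], [368, 278, 7, 13, 21]), ([365.2, 322.6], [354, 297, 26, 50, 101]), ([8.3, 338.7], [2, 333, 12, 11, 40])]
scale 0.65 [145.3, 204.1, 143.2, 117.3] ((218.2017822265625, 252.136474609375), (88.47284698486328, 131.2967529296875), 42.20729446411133) [[141.3000030517578, 271.0], [229.5, 173.8000030517578], [295.1000061035156, 233.1999969482422], [206.89999389648438, 330.5]]
scale 0.41 [296.1, 105.3, 20.1, 25.0] ((307.0, 119.5), (23.0, 20.0), 90.0) [[297.0, 108.0], [317.0, 108.0], [317.0, 131.0], [297.0, 131.0]]
```

Run:
```python
from fit import *
print(tri((214.2,211.4),(294.8,199.0)),tri((205.5,260.7),(346.8,168.0)))
for n,px,z in [('scene',(214.2,211.4),.067),('top',(294.8,199.),.067),('scene',(205.5,260.7),.087),('top',(346.8,168),.095)]: print(onz(n,px,z))
# rails/cover edges: top box corners
b=cv2.imread('pics/top0.png');a=cv2.imread('pics/scene0.png')
cv2.imwrite('pics/t1.png',cv2.resize(b[145:220,170:245],None,fx=8,fy=8,interpolation=2))
cv2.imwrite('pics/s1.png',cv2.resize(a[140:205,240:325],None,fx=8,fy=8,interpolation=2))
```

```text
(array([ 0.4910664 , -0.13051593,  0.06431446]), np.float64(0.0007866939933245124)) (array([ 0.59625777, -0.30106738,  0.08695499]), np.float64(0.0005468330266341384))
[ 0.49274577 -0.13306246  0.067     ]
[ 0.49092755 -0.1299968   0.067     ]
[ 0.59647654 -0.30090091  0.087     ]
[ 0.59421878 -0.29960637  0.095     ]
```

View pics/t1.png

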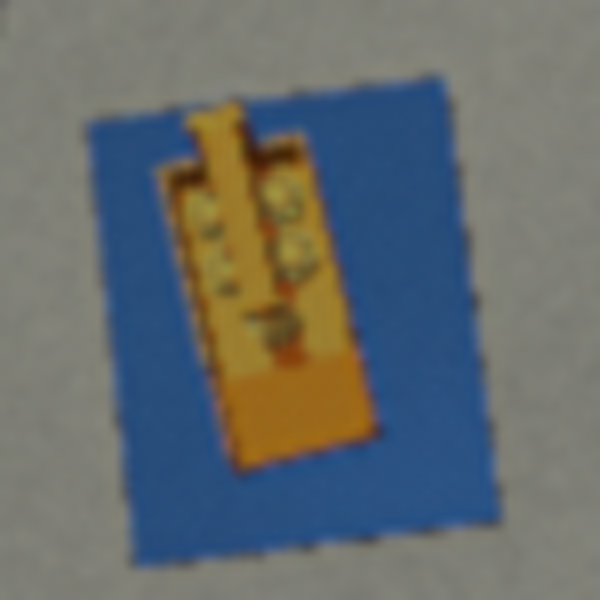

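View pics/s1.png

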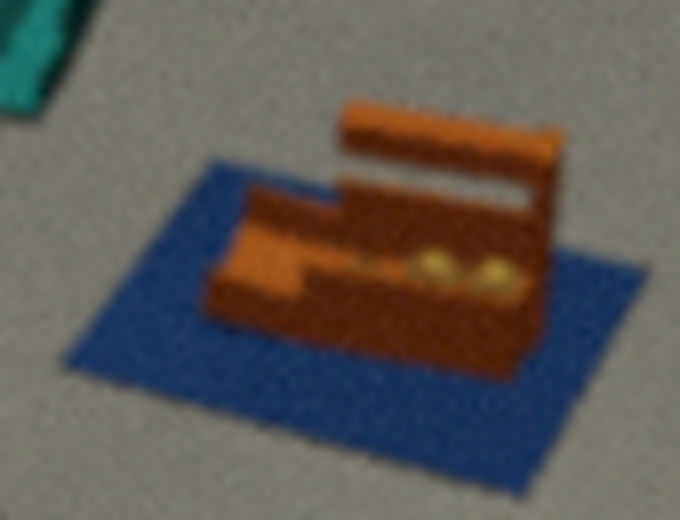

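Run:
```python
from fit import *
T=lambda u,v:((u+.5)/8-.5+170,(v+.5)/8-.5+145)
Sc=lambda u,v:((u+.5)/8-.5+240,(v+.5)/8-.5+140)
for nm,p,z in [('hback',T(217,105),.099),('hfront',T(263,309),.099),('lipL',T(236,468),.012),('lipR',T(378,434),.012)]: print(nm,onz('top',p,z))
for nm,p,z in [('hfrontTopNear',Sc(340,120),.099),('hfrontTopFar',Sc(352,102),.099),('hbackTopNear',Sc(553,155),.099),('hbackfar',Sc(563,135),.099),('lipnearbottom',Sc(207,318),.003),('backnearbottom',Sc(515,380),.003)]: print(nm,onz('scene',p,z))
obs=[('top',(.048,0,.009),T(217,105)),('top',(-.040,0,.009),T(263,309)),('top',(-.087,0,-.078),T(307,451)),
('scene',(-.04,0,.009),Sc(346,111)),('scene',(.048,0,.009),Sc(558,145))]
r=least_squares(fitscoop(obs),[.56,.19,.25]);print(r.x,np.degrees(r.x[2]),np.round(r.fun,2))
for n,c in(('top',[(90,120),(445,77),(135,565),(500,522)]),):
  print('mat',[onz(n,T(*x),.003)[:2].round(3).tolist() for x in c])
print('matS',[onz('scene',Sc(*x),.003)[:2].round(3).tolist() for x in [(62,365),(525,497),(650,268),(215,158)]])
```

```text
hback [0.61745279 0.19870095 0.099     ]
hfront [0.53195084 0.17639006 0.099     ]
lipL [0.47857718 0.19442176 0.012     ]
lipR [0.49466454 0.13386056 0.012     ]
hfrontTopNear [0.53350499 0.16893171 0.099     ]
hfrontTopFar [0.53115914 0.18242774 0.099     ]
hbackTopNear [0.61521917 0.1932198  0.099     ]
hbackfar [0.61221433 0.20750855 0.099     ]
lipnearbottom [0.4924307  0.13787922 0.003     ]
backnearbottom [0.6181476  0.17070794 0.003     ]
[0.57014391 0.18651596 0.26189798] 15.005649145221081 [-0.08  0.28  0.07  0.13  0.05  0.15 -0.15 -0.16  0.59  0.49]
mat [[0.633, 0.266], [0.656, 0.11], [0.437, 0.237], [0.459, 0.081]]
matS [[0.46, 0.08], [0.655, 0.109], [0.631, 0.268], [0.435, 0.237]]
```

Run:
```python
from fit import *
b=cv2.imread('pics/top0.png');a=cv2.imread('pics/scene0.png')
cv2.imwrite('pics/t2.png',cv2.resize(b[135:220,265:380],None,fx=6.9,fy=6.9,interpolation=2))
cv2.imwrite('pics/s2.png',cv2.resize(a[195:325,140:295],None,fx=4.6,fy=4.6,interpolation=2))
```

```text
(no output)
```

View pics/t2.png

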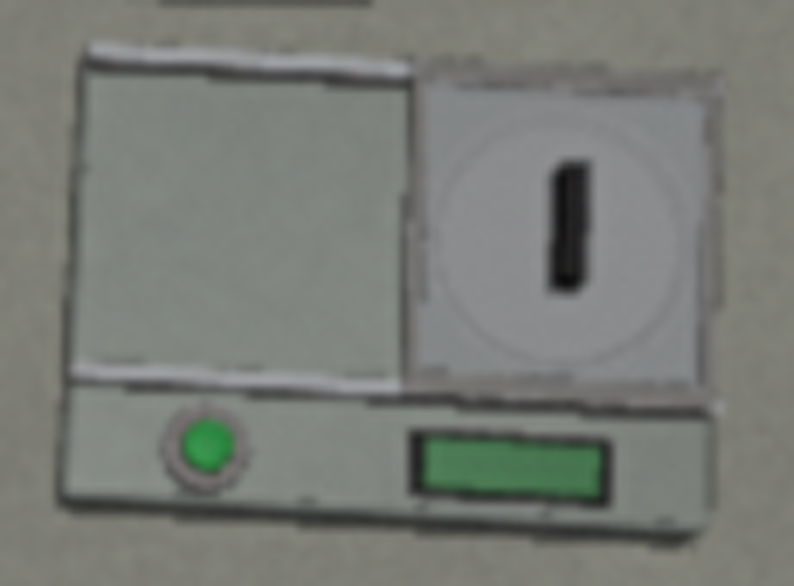

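View pics/s2.png

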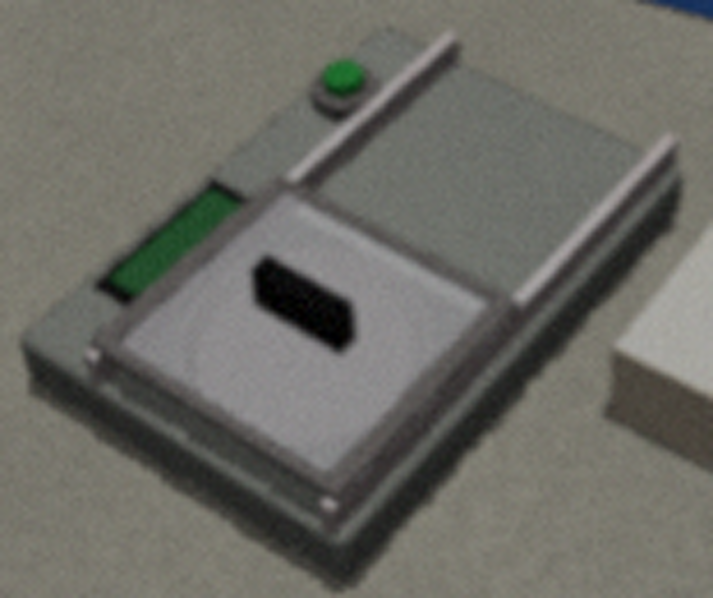

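Run:
```python
from fit import *
T=lambda u,v:((u+.5)/6.9-.5+265,(v+.5)/6.9-.5+135)
Sc=lambda u,v:((u+.5)/4.6-.5+140,(v+.5)/4.6-.5+195)
for nm,p,z in [('backrail L',T(88,48),.073),('backrail R',T(718,82),.073),('frontrailL',T(73,372),.073),('frontrail R',T(715,405),.073),('houseFL',T(60,500),.045),('houseFR',T(703,533),.045)]: print(nm,onz('top',p,z))
for nm,p,z in [('frail L',Sc(452,36),.073),('frail R',Sc(90,355),.073),('brail L',Sc(672,140),.073),('brail R',Sc(332,508),.073),('houseBR',Sc(340,545),.045),('houseFR',Sc(25,345),.045),('key',Sc(343,72),.067),('bar topL',Sc(265,260),.102),('bartopR',Sc(350,305),.102),('barbot',Sc(255,298),.072),('barbotR',Sc(340,350),.072)]: print(nm,onz('scene',p,z))
for nm,p in [('barT',T(575,163)),('barB',T(568,290)),('barBL',T(550,290)),('barBR',T(586,285))]: print(nm,onz('top',p,.102),onz('top',p,.072))
```

```text
backrail L [ 0.68606692 -0.06917625  0.073     ]
backrail R [ 0.6758439  -0.37957889  0.073     ]
frontrailL [ 0.52407178 -0.06371707  0.073     ]
frontrail R [ 0.51447692 -0.37455154  0.073     ]
houseFL [ 0.46548412 -0.05956307  0.045     ]
houseFR [ 0.45572206 -0.37431877  0.045     ]
frail L [ 0.53040805 -0.07164638  0.073     ]
frail R [ 0.51702894 -0.37963786  0.073     ]
brail L [ 0.68962081 -0.07772183  0.073     ]
brail R [ 0.67926535 -0.38552284  0.073     ]
houseBR [ 0.68191869 -0.3858534   0.045     ]
houseFR [ 0.46320381 -0.37906206  0.045     ]
key [ 0.48980625 -0.12933723  0.067     ]
bar topL [ 0.57019681 -0.29767286  0.102     ]
bartopR [ 0.62605545 -0.2979954   0.102     ]
barbot [ 0.56325964 -0.30196001  0.072     ]
barbotR [ 0.62278779 -0.30544004  0.072     ]
barT [ 0.62599157 -0.30232194  0.102     ] [ 0.63351917 -0.30856395  0.072     ]
barB [ 0.56361293 -0.29806059  0.102     ] [ 0.5699188  -0.30421913  0.072     ]
barBL [ 0.56342553 -0.28944545  0.102     ] [ 0.56972773 -0.29543526  0.072     ]
barBR [ 0.56623741 -0.30671438  0.102     ] [ 0.57259468 -0.31304241  0.072     ]
```

Call:
{"name": "play_rows", "arguments": {"plan": [[36,30,-6,0,0,-3.4],[36,30,-6,0,0,-3.4],[36,30,-6,0,0,-3.4],[36,30,-6,0,0,-3.4],[36,30,-6,0,0,-3.4],[36,30,-6,0,0,-3.4],[36,30,-6,0,0,-3.4],[36,30,-6,0,0,-3.4]], "gripper": 0}}

```text
time_s: 1.95
tcp_pos: [0.575, -0.3698, 0.1917]
tool_rot: [2.135, -2.298, 0.008]
ft_force: [0.2, -1.1, 0.5]
finger_gap: 0.0265
```

Call:
{"name": "play_rows", "arguments": {"plan": [[10,8,-30,0,0,1],[5,4,-30,0,0,1],[0,0,-25,0,0,0],[0,0,-10,0,0,0],[0,0,0,0,0,0]]}}

```text
time_s: 2.45
tcp_pos: [0.5977, -0.3504, 0.0947]
tool_rot: [2.189, -2.251, 0.013]
ft_force: [0.4, -0.2, -0.2]
finger_gap: 0.0004
```

Call:
{"name": "play_rows", "arguments": {"plan": [[0,0,-10,0,0,0],[0,10,0,0,0,0],[0,15,0,0,0,0],[1,20,0,0,0,0],[1,20,0,0,0,0],[1,20,0,0,0,0],[1,20,0,0,0,0],[1,20,0,0,0,0]]}}

```text
time_s: 3.25
tcp_pos: [0.6037, -0.2208, 0.0907]
tool_rot: [2.185, -2.256, 0.03]
ft_force: [-1.0, -1.4, -0.7]
finger_gap: 0.0004
```

Run:
```python
from fit import *
snap('scene','s3.png');print(bot.sense()['tcp_pos'],bot.sense()['ft_force'])
```

```text
[ 0.60369008 -0.21733975  0.09054531] [-1.33490022  1.35800807 -0.0421528 ]
```

View pics/s3.png

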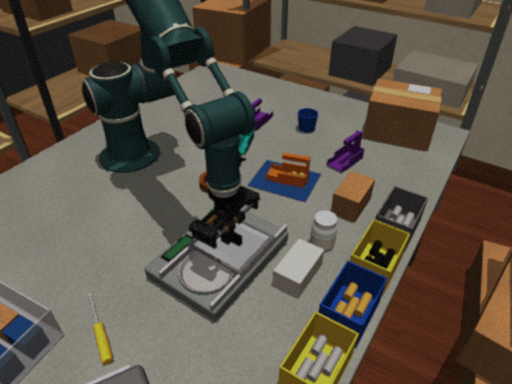

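The dish is uncovering (about 205,272 in the scene picture) and the cover is moving; I'll carry on to the end stop.

Call:
{"name": "play_rows", "arguments": {"plan": [[1,15,-4,0,0,0],[1,12,-2,0,0,0],[0,10,0,0,0,0],[0,8,0,0,0,0],[0,6,0,0,0,0],[0,6,0,0,0,0]]}}

```text
time_s: 3.9
tcp_pos: [0.6076, -0.1691, 0.087]
tool_rot: [2.187, -2.234, 0.065]
ft_force: [-0.8, -24.2, -5.4]
finger_gap: 0.0004
```

Call:
{"name": "play_rows", "arguments": {"plan": [[0,2,0,0,0,0],[0,-15,0,0,0,0],[0,-15,5,0,0,0],[0,0,40,0,0,0],[0,0,45,0,0,0]], "gripper": 0}}

```text
time_s: 4.4
tcp_pos: [0.6008, -0.2005, 0.1699]
tool_rot: [2.179, -2.23, 0.041]
ft_force: [0.6, 0.2, -0.3]
finger_gap: 0.0006
```

Run:
```python
from fit import *
snap('scene','s4.png');snap('top','t4.png');s=bot.sense();print(s['tcp_pos'],s['ft_force'],s['tool_rot'],s['joint_positions'])
for n in ('scene','top'): print([(d['centre'],d['confidence']) for d in pinpoint(n,'cover_grip')+pinpoint(n,'dish')])
```

```text
[ 0.60629949 -0.20238211  0.17814042] [ 1.37031329 -0.18193993  1.29515087] [ 2.18297183 -2.2350986   0.06347721] [-0.34367232  0.2227213   1.76984758 -0.03643361  1.12006226  1.2661179 ]
[([243.1, 224.3], 0.88), ([213.7, 186.2], 0.72), ([208.7, 272.5], 0.65)]
[([304.5, 161.7], 0.84), ([347.3, 172.1], 0.68)]
```

View pics/s4.png

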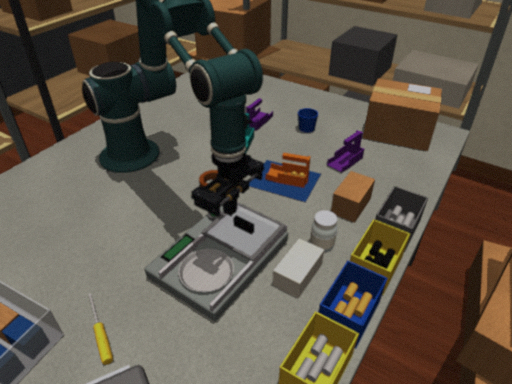

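View pics/t4.png

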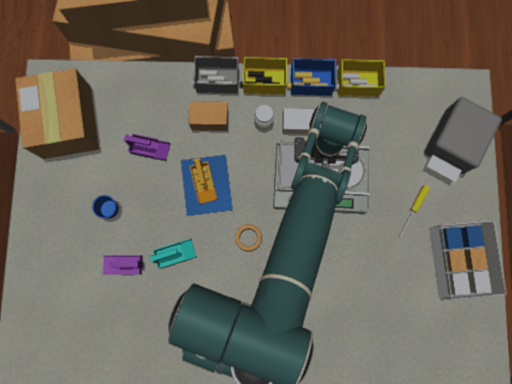

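Run:
```python
from fit import *
from scipy.spatial.transform import Rotation as R
print(tri((243.1,224.3),(304.5,161.7)),onz('scene',(243.1,224.3),.087),onz('scene',(208.7,272.5),.048),onz('top',(347.3,172.1),.048))
print(R.from_rotvec(bot.sense()['tool_rot']).as_matrix().round(3))
```

```text
(array([ 0.61031184, -0.15917363,  0.10047984]), np.float64(0.0023957309369136708)) [ 0.60137363 -0.14870497  0.087     ] [ 0.60283206 -0.30140845  0.048     ] [ 0.59068661 -0.31076748  0.048     ]
[[-0.023 -1.     0.004]
 [-0.999  0.023 -0.036]
 [ 0.036 -0.004 -0.999]]
```

Call:
{"name": "play_rows", "arguments": {"plan": [[-4,48,-2,0.3,0,2],[-4,48,-2,0.3,0,2],[-4,48,-2,0.3,0,2],[-4,48,-2,0.3,0,2],[-4,48,-2,0.3,0,2],[-4,48,-2,0.3,0,2],[-4,48,-2,0.2,0,2],[-4,40,-2,0,0,2]], "gripper": 1}}

```text
time_s: 5.5
tcp_pos: [0.5561, 0.1821, 0.1358]
tool_rot: [2.477, -1.91, -0.023]
ft_force: [0.6, -0.6, 0.5]
finger_gap: 0.0624
```

Call:
{"name": "play_rows", "arguments": {"plan": [[0,0,0,0,0,0]]}}

```text
time_s: 5.6
tcp_pos: [0.5536, 0.1862, 0.1333]
tool_rot: [2.481, -1.902, -0.028]
ft_force: [0.7, -0.2, -1.1]
finger_gap: 0.0704
```

Call:
{"name": "play_rows", "arguments": {"plan": [[12,0,-5,-0.6,-0.8,0],[4,0,-5,0,0,0],[0,0,0,0,0,0],[0,0,0,0,0,0]]}}

```text
time_s: 6.0
tcp_pos: [0.5684, 0.1834, 0.1173]
tool_rot: [2.474, -1.898, -0.006]
ft_force: [-0.1, -0.2, -0.5]
finger_gap: 0.0882
```

Run:
```python
from fit import *
from scipy.spatial.transform import Rotation as R
s=bot.sense();print(s['tcp_pos'],s['finger_gap']);print(R.from_rotvec(s['tool_rot']).as_matrix().round(3))
```

```text
[0.5683755  0.18340756 0.11734913] 0.08822331117410048
[[ 0.259 -0.966 -0.017]
 [-0.966 -0.259 -0.016]
 [ 0.011  0.02  -1.   ]]
```

Call:
{"name": "play_rows", "arguments": {"plan": [[2,3,-15,0,0,0],[0,0,-15,0,0,0],[0,0,-12,0,0,0],[0,0,-4,0,0,0],[0,0,0,0,0,0]]}}

```text
time_s: 6.5
tcp_pos: [0.5701, 0.1833, 0.0663]
tool_rot: [2.469, -1.903, -0.007]
ft_force: [0.8, 0.1, 0.3]
finger_gap: 0.0886
```

Run:
```python
from fit import *
from scipy.spatial.transform import Rotation as R
s=bot.sense();print(s['tcp_pos'],s['ft_force']);print(R.from_rotvec(s['tool_rot']).as_matrix().round(3))
a=snap('scene','s5f.png');a=cv2.cvtColor(a,cv2.COLOR_RGB2BGR)
cv2.imwrite('pics/s5.png',cv2.resize(a[100:220,220:360],None,fx=5,fy=5,interpolation=2))
```

```text
[0.57014364 0.18332691 0.0662828 ] [0.75107613 0.06672765 0.2829658 ]
[[ 0.254 -0.967 -0.019]
 [-0.967 -0.254 -0.017]
 [ 0.011  0.022 -1.   ]]
```

View pics/s5.png

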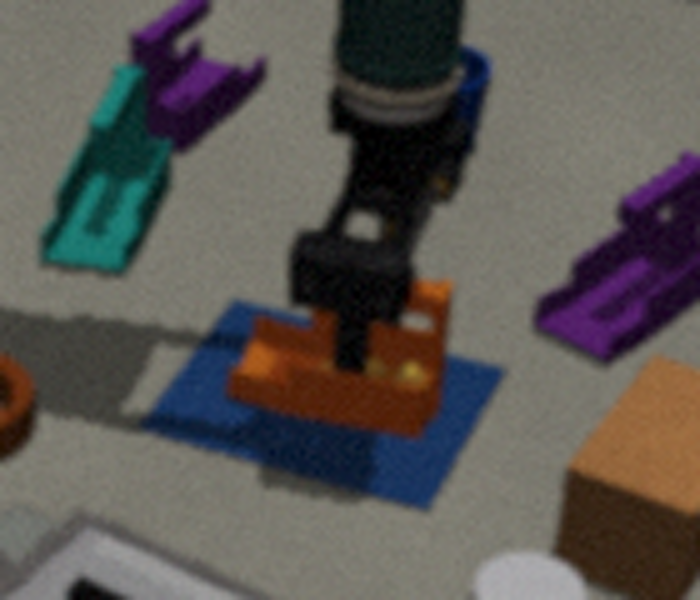

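Call:
{"name": "play_rows", "arguments": {"plan": [[0,3,4,0,0,0],[0,0,0,0,0,0],[0,0,0,0,0,0]]}}

```text
time_s: 6.85
tcp_pos: [0.571, 0.1871, 0.0722]
tool_rot: [2.47, -1.904, -0.005]
ft_force: [-0.1, -0.6, 0.1]
finger_gap: 0.0883
```

Call:
{"name": "play_rows", "arguments": {"plan": [[0,0,0,0,0,0],[0,0,0,0,0,0],[0,0,0,0,0,0],[0,0,0,0,0,0],[0,0,0,0,0,0],[0,0,0,0,0,0],[0,0,0,0,0,0]], "gripper": 0}}

```text
time_s: 7.55
tcp_pos: [0.572, 0.1876, 0.0737]
tool_rot: [2.472, -1.905, -0.003]
ft_force: [-1.0, 0.5, 0.1]
finger_gap: 0.0346
```

Call:
{"name": "play_rows", "arguments": {"plan": [[0,0,0,0,0,0],[0,0,0,0,0,0],[0,0,0,0,0,0],[0,0,0,0,0,0],[0,0,0,0,0,0]]}}

```text
time_s: 8.05
tcp_pos: [0.5718, 0.188, 0.0735]
tool_rot: [2.473, -1.905, -0.004]
ft_force: [0.7, 0.2, -0.8]
finger_gap: 0.0155
```

Call:
{"name": "play_rows", "arguments": {"plan": [[0,0,8,0,0,0],[0,0,12,0,0,0],[0,0,15,0,0,0],[0,0,20,0,0,0],[0,0,20,0,0,0],[0,0,20,0,0,0],[0,0,10,0,0,0],[0,0,0,0,0,0]]}}

```text
time_s: 8.85
tcp_pos: [0.57, 0.1868, 0.1872]
tool_rot: [2.471, -1.905, -0.004]
ft_force: [0.4, 0.2, -2.9]
finger_gap: 0.0156
```

Run:
```python
from fit import *
s=bot.sense();print(s['tcp_pos'],s['ft_force'],s['finger_gap'],s['ft_torque'])
a=snap('scene','s6f.png');a=cv2.cvtColor(a,cv2.COLOR_RGB2BGR)
cv2.imwrite('pics/s6.png',cv2.resize(a[80:220,200:360],None,fx=4.2,fy=4.2,interpolation=2))
```

```text
[0.57003407 0.18682067 0.18716238] [ 0.42864373  0.1650648  -2.94143064] 0.01562485242141403 [ 0.04750889  0.03375623 -0.03012906]
```

View pics/s6.png

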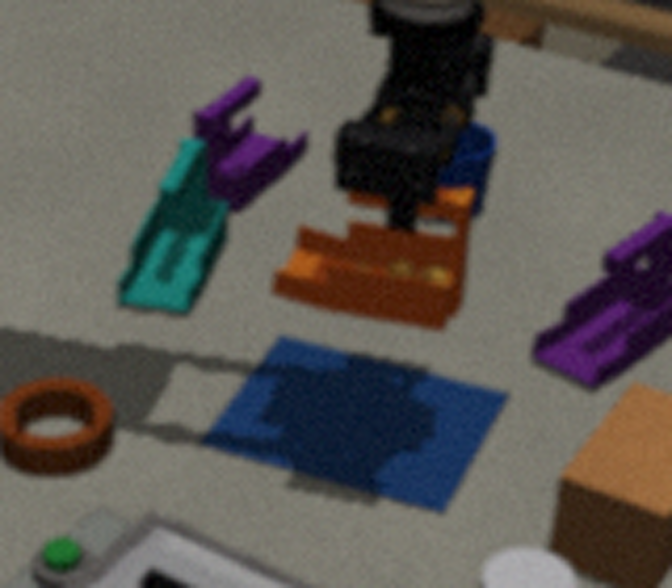

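Call:
{"name": "play_rows", "arguments": {"plan": [[2,-8,15,0,0,0],[4,-16,15,0,0,-2],[6,-25,10,0,0,-2.5],[8,-32,5,0,0,-2.5],[8,-35,0,0,0,-2.5],[8,-35,0,0,0,-2.5],[8,-35,0,0,0,-2.5],[8,-35,0,0,0,-2.5]]}}

```text
time_s: 9.7
tcp_pos: [0.6208, -0.0465, 0.2359]
tool_rot: [2.142, -2.263, -0.012]
ft_force: [0.3, 0.4, -2.8]
finger_gap: 0.0159
```

Call:
{"name": "play_rows", "arguments": {"plan": [[8,-35,0,0,0,-2.5],[8,-35,0,0,0,-2.5],[8,-35,0,0,0,-2.5],[8,-35,0,0,0,-2.5],[8,-35,0,0,0,-2.5],[8,-30,0,0,0,-2],[5,-20,0,0,0,-2],[3,-10,0,0,0,0]]}}

```text
time_s: 10.5
tcp_pos: [0.6725, -0.309, 0.2386]
tool_rot: [1.747, -2.575, -0.019]
ft_force: [0.7, 1.5, -1.9]
finger_gap: 0.0151
```

Run:
```python
from fit import *
from scipy.spatial.transform import Rotation as R
s=bot.sense();print(s['tcp_pos'],s['ft_force'],s['finger_gap'],s['joint_positions']);print(R.from_rotvec(s['tool_rot']).as_matrix().round(3))
```

```text
[ 0.67253997 -0.30904754  0.2386027 ] [ 0.6678162   1.47339088 -1.87816574] 0.015106924594089629 [-0.45509884  0.40339074  1.42209644 -0.02075245  1.34153179  1.49932513]
[[-0.369 -0.929 -0.032]
 [-0.929  0.37  -0.007]
 [ 0.018  0.027 -0.999]]
```

```bash
cat > pour.py <<'E'
from fit import *
from scipy.spatial.transform import Rotation as R
PH=np.radians(-21.5); XH=np.array([np.cos(PH),np.sin(PH),0])
TX=np.array([np.sin(PH),-np.cos(PH),0])
DISH=np.array([.5955,-.301,.048])
def Rt(th): # target tool rot: level tool x=TX, z down
    y=np.cross([0,0,-1.],TX); B=np.stack([TX,y,[0,0,-1.]],1)
    return R.from_rotvec(TX*np.radians(th)).as_matrix()@B
L=np.array([0,.089,.0615]) # lip in tool frame
def status():
    s=bot.sense(); M=R.from_rotvec(s['tool_rot']).as_matrix(); lip=s['tcp_pos']+M@L
    th=np.degrees(np.arctan2(-M[2,1],np.hypot(M[0,1],M[1,1])))
    print('t',s['time_s'],'tcp',s['tcp_pos'].round(4),'th',round(th,1),'lip-dish mm',((lip-DISH)*1000).round(1),'F',s['ft_force'].round(1),'gap',round(s['finger_gap'],4))
    return s,M
def goto(lip,th):
    s,M=status(); T=Rt(th); p=np.array(lip)-T@L
    print('shift mm',((p-s['tcp_pos'])*1000).round(1),'turn deg',np.degrees(R.from_matrix(T@M.T).as_rotvec()).round(1))
E
python3 -c "
from pour import *
goto(DISH+XH*.015+[0,0,.09],20)"
```

```text
t 10.5 tcp [ 0.6725 -0.309   0.2386] th -1.5 lip-dish mm [ -7.6  24.4 131.5] F [ 0.7  1.5 -1.9] gap 0.0151
shift mm [ -4.8 -20.4 -12.4] turn deg [ -7.  -20.4   0.4]
```

Call:
{"name": "play_rows", "arguments": {"plan": [[0,-4,-2,-1.2,-3.4,0],[-1,-4,-2,-1.2,-3.4,0],[-1,-4,-2,-1.2,-3.4,0],[-1,-4,-2,-1.2,-3.4,0],[-1,-4,-2,-1.2,-3.4,0],[-1,0,-2,-1,-3.4,0],[0,0,0,0,0,0]]}}

```text
time_s: 11.2
tcp_pos: [0.662, -0.3347, 0.224]
tool_rot: [-1.626, 2.418, -0.428]
ft_force: [-0.7, 1.4, -2.4]
finger_gap: 0.0153
```

Run:
```python
from pour import *
goto(DISH+XH*.015+[0,0,.034],24)
a=snap('scene','s7f.png');a=cv2.cvtColor(a,cv2.COLOR_RGB2BGR)
cv2.imwrite('pics/s7.png',cv2.resize(a[160:330,130:320],None,fx=3.5,fy=3.5,interpolation=2))
```

```text
t 11.2 tcp [ 0.662  -0.3347  0.224 ] th 20.1 lip-dish mm [  8.7 -10.1  87.6] F [-0.7  1.4 -2.4] gap 0.0153
shift mm [ -0.1   7.6 -49.6] turn deg [-1.5 -3.5  0.6]
```

View pics/s7.png

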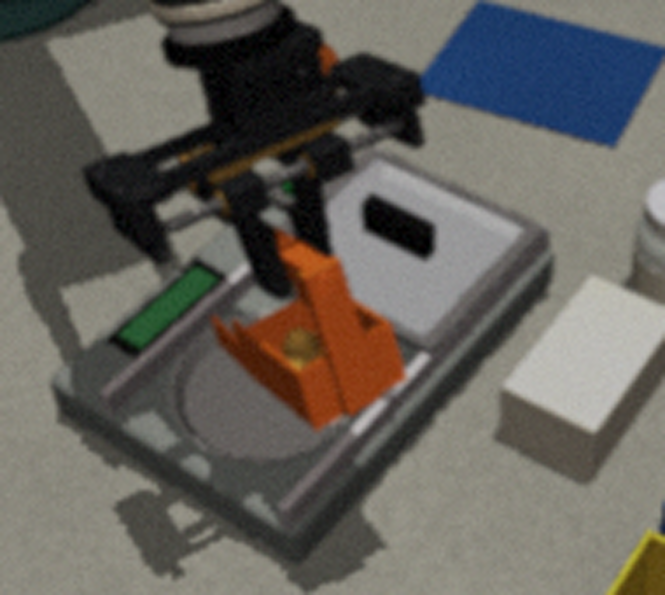

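Call:
{"name": "play_rows", "arguments": {"plan": [[0,2,-12,0,0,0],[0,2,-14,0,0,0],[0,2,-14,0,0,0],[0,1,-8,0,0,0],[0,0,0,0,0,0]]}}

```text
time_s: 11.75
tcp_pos: [0.664, -0.3273, 0.1726]
tool_rot: [-1.63, 2.419, -0.424]
ft_force: [0.1, 0.2, -3.7]
finger_gap: 0.0155
```

Run:
```python
from pour import *
goto(DISH+XH*.015+[0,0,.030],30)
a=snap('scene','s8f.png');a=cv2.cvtColor(a,cv2.COLOR_RGB2BGR)
cv2.imwrite('pics/s8.png',cv2.resize(a[160:330,130:320],None,fx=3.5,fy=3.5,interpolation=2))
for d in pinpoint('scene','scoop_spout')[:3]: print(d, onz('scene',d['centre'],.08))
```

```text
t 11.75 tcp [ 0.664  -0.3273  0.1726] th 19.9 lip-dish mm [10.4 -2.7 36.4] F [ 0.1  0.2 -3.7] gap 0.0155
shift mm [-11.4   3.8   3.2] turn deg [-3.8 -9.3  0.5]
{'centre': [236.9, 152.8], 'confidence': 0.91} [0.39141593 0.12227473 0.08      ]
{'centre': [268.6, 110.4], 'confidence': 0.87} [0.32878812 0.42067344 0.08      ]
{'centre': [334.0, 170.8], 'confidence': 0.83} [0.69870361 0.20407227 0.08      ]
```

View pics/s8.png

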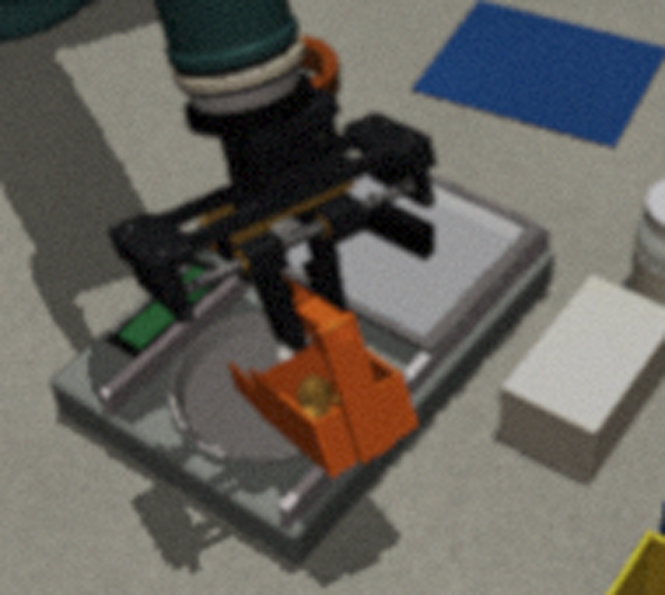

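Call:
{"name": "play_rows", "arguments": {"plan": [[-2.5,1,0.5,-0.9,-2.3,0],[-3,1,0.5,-0.9,-2.3,0],[-3,1,0.5,-0.9,-2.3,0],[-3,1,0.5,-0.9,-2.3,0],[0,0,0,0,0,0]]}}

```text
time_s: 12.35
tcp_pos: [0.6561, -0.3254, 0.181]
tool_rot: [-1.55, 2.3, -0.63]
ft_force: [0.4, -0.0, -3.6]
finger_gap: 0.0158
```

```bash
python3 -c "
from pour import *
goto(DISH+XH*.015+[0,0,.030],36)"
```

```text
t 12.35 tcp [ 0.6561 -0.3254  0.181 ] th 30.7 lip-dish mm [18.8 -7.3 34.7] F [ 0.4 -0.  -3.6] gap 0.0158
shift mm [-13.3   5.8  -0.9] turn deg [-2.  -4.9  0.5]
```

Call:
{"name": "play_rows", "arguments": {"plan": [[-2.2,1,-0.5,-0.35,-0.85,0.1],[-2.2,1,-0.5,-0.35,-0.85,0.1],[-2.2,1,-0.5,-0.35,-0.85,0.1],[-2.2,1,-0.5,-0.35,-0.85,0.1],[-2.2,1,-0.5,-0.35,-0.85,0.1],[-2.2,1,-0.5,-0.35,-0.85,0.1]]}}

```text
time_s: 12.95
tcp_pos: [0.6449, -0.3206, 0.1818]
tool_rot: [-1.514, 2.217, -0.739]
ft_force: [0.0, 0.5, -1.8]
finger_gap: 0.0156
```

```bash
cat > look.py <<'E'
from pour import *
import sys
th=float(sys.argv[1]); goto(DISH+XH*.015+[0,0,.028],th)
a=snap('scene','f.png');a=cv2.cvtColor(a,cv2.COLOR_RGB2BGR)
cv2.imwrite('pics/'+sys.argv[2],cv2.resize(a[180:320,140:300],None,fx=3.7,fy=3.7,interpolation=2))
E
python3 look.py 40 s9.png
```

```text
t 12.95 tcp [ 0.6449 -0.3206  0.1818] th 36.8 lip-dish mm [17.4 -7.2 31.2] F [ 0.   0.5 -1.8] gap 0.0156
shift mm [-8.8  3.6 -1.4] turn deg [-1.1 -3.  -0.1]
```

View pics/s9.png

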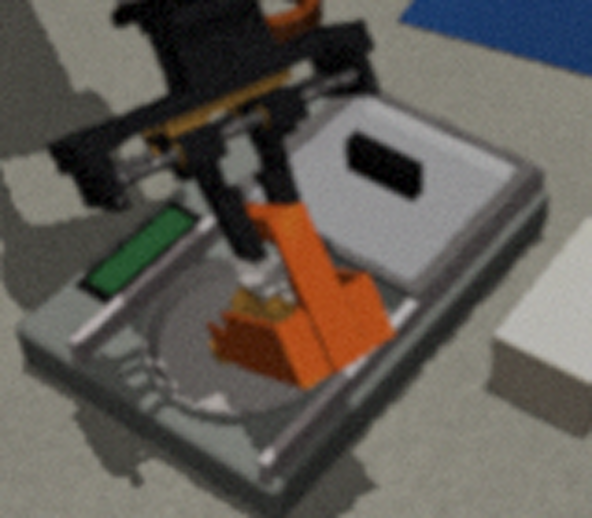

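Call:
{"name": "play_rows", "arguments": {"plan": [[-1.5,0.7,-0.3,-0.3,-0.7,0],[-1.5,0.7,-0.3,-0.3,-0.7,0],[0,0,0,0,0,0],[0,0,0,0,0,0]]}}

```text
time_s: 13.4
tcp_pos: [0.6412, -0.3191, 0.1815]
tool_rot: [-1.5, 2.196, -0.771]
ft_force: [-0.3, 0.5, -1.2]
finger_gap: 0.0156
```

```bash
python3 look.py 45 s10.png
```

```text
t 13.4 tcp [ 0.6412 -0.3191  0.1815] th 38.6 lip-dish mm [16.6 -6.9 29.9] F [-0.3  0.5 -1.2] gap 0.0156
shift mm [-13.7   5.4   0.9] turn deg [-2.2 -6.  -0.1]
```

View pics/s10.png

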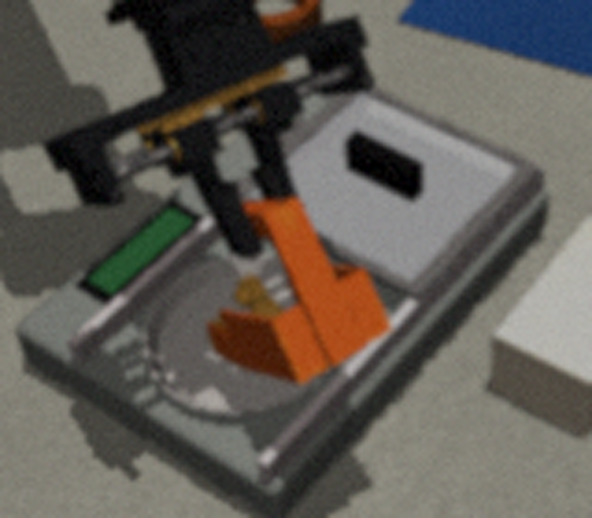

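Run:
```python
from pour import *
a=snap('top','f.png');a=cv2.cvtColor(a,cv2.COLOR_RGB2BGR)
cv2.imwrite('pics/t10.png',cv2.resize(a[100:260,240:400],None,fx=3.7,fy=3.7,interpolation=2))
for i in ('scene','top'): print([(np.round(d['centre']),round(d['confidence'],2)) for d in pinpoint(i,'nut0_mid')])
```

```text
[(array([206., 240.]), 0.23)]
[(array([206., 182.]), 0.57)]
```

View pics/t10.png

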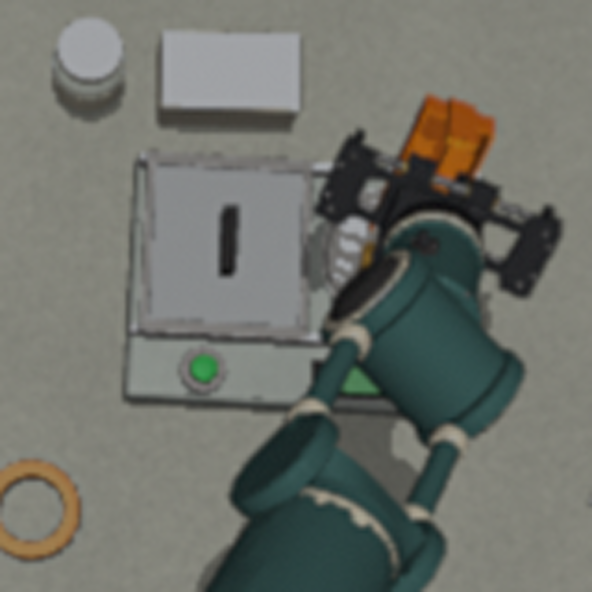

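Call:
{"name": "play_rows", "arguments": {"plan": [[-2.2,0.9,0.3,-0.4,-1,0],[-2.2,0.9,0.3,-0.4,-1,0],[-2.2,0.9,0.3,-0.4,-1,0],[-2.2,0.9,0.3,-0.4,-1,0],[-2.2,0.9,0.2,-0.4,-1,0],[-2.2,0.9,0.2,-0.4,-1,0],[-2,0.9,0.2,-0.4,-1,0],[0,0,0,0,0,0]]}}

```text
time_s: 14.4
tcp_pos: [0.6279, -0.3141, 0.1858]
tool_rot: [-1.433, 2.096, -0.907]
ft_force: [-0.7, 0.2, -2.5]
finger_gap: 0.0155
```

```bash
python3 look.py 55 s11.png
```

```text
t 14.4 tcp [ 0.6279 -0.3141  0.1858] th 46.6 lip-dish mm [16.9 -7.6 30.9] F [-0.7  0.2 -2.5] gap 0.0155
shift mm [-17.9   7.4  -1.6] turn deg [-2.8 -7.9 -0.1]
```

View pics/s11.png

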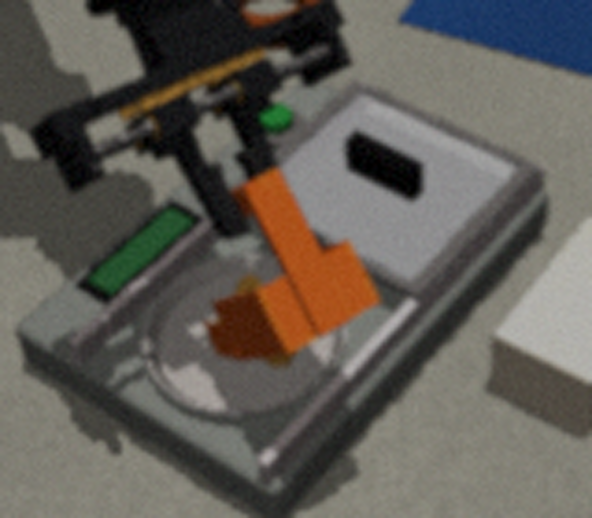

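Call:
{"name": "play_rows", "arguments": {"plan": [[-2.2,0.9,0,-0.4,-1,0],[-2.2,0.9,0,-0.4,-1,0],[-2.2,0.9,0,-0.4,-1,0],[-2.2,0.9,0,-0.4,-1,0],[-2.2,0.9,0,-0.4,-1,0],[-2.2,0.9,0,-0.4,-1,0],[-2.2,0.9,0,-0.4,-1,0],[-2.2,0.9,0,-0.4,-1,0]]}}

```text
time_s: 15.25
tcp_pos: [0.6148, -0.3111, 0.1923]
tool_rot: [-1.353, 1.976, -1.058]
ft_force: [0.1, -0.3, -1.1]
finger_gap: 0.0152
```

Call:
{"name": "play_rows", "arguments": {"plan": [[0,0,0,0,0,0],[0,0,0,0,0,0],[0,0,0,0,0,0]]}}

```text
time_s: 15.55
tcp_pos: [0.615, -0.3116, 0.1922]
tool_rot: [-1.354, 1.979, -1.057]
ft_force: [0.4, 1.4, -1.3]
finger_gap: 0.0157
```

```bash
python3 look.py 60 s12.png
```

```text
t 15.55 tcp [ 0.615  -0.3116  0.1922] th 55.7 lip-dish mm [ 19.7 -12.2  36.1] F [ 0.4  1.4 -1.3] gap 0.0157
shift mm [-13.7   8.3  -8.4] turn deg [-0.9 -4.3  0.2]
```

View pics/s12.png

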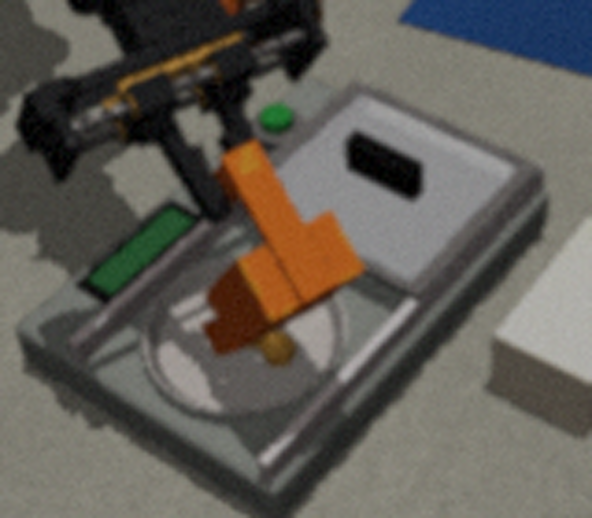

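Call:
{"name": "play_rows", "arguments": {"plan": [[0,0,10,0,0,0],[0,0,20,0,0,0],[4,0,30,0,0,0],[10,10,30,0,0,0],[20,20,20,0,0,0],[20,30,10,0,0,0],[20,30,0,0,0,0],[10,20,0,0,0,0]]}}

```text
time_s: 16.4
tcp_pos: [0.6524, -0.2593, 0.2593]
tool_rot: [-1.367, 1.994, -1.027]
ft_force: [0.8, 0.1, -2.3]
finger_gap: 0.0157
```

```bash
python3 look.py 60 s13.png
python3 - <<'E'
from pour import *
a=snap('top','f.png');a=cv2.cvtColor(a,cv2.COLOR_RGB2BGR)
cv2.imwrite('pics/t13.png',cv2.resize(a[100:260,240:400],None,fx=3.7,fy=3.7,interpolation=2))
E
```

```text
t 16.4 tcp [ 0.6524 -0.2593  0.2593] th 54.2 lip-dish mm [ 54.7  41.8 103.1] F [ 0.8  0.1 -2.3] gap 0.0157
shift mm [-51.1 -44.  -75.5] turn deg [-1.7 -5.5 -0.2]
```

View pics/s13.png

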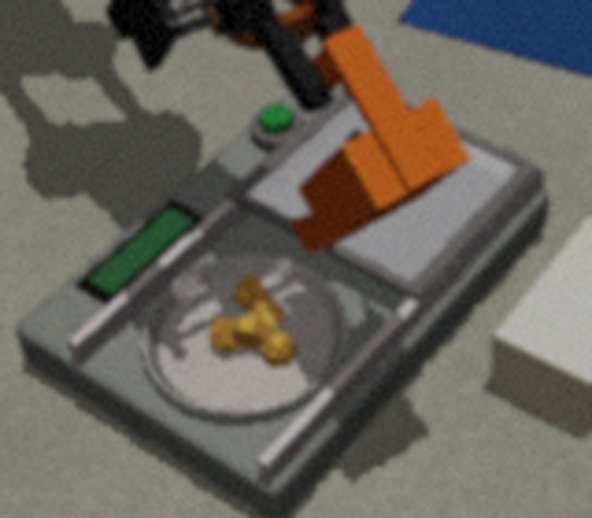

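View pics/t13.png

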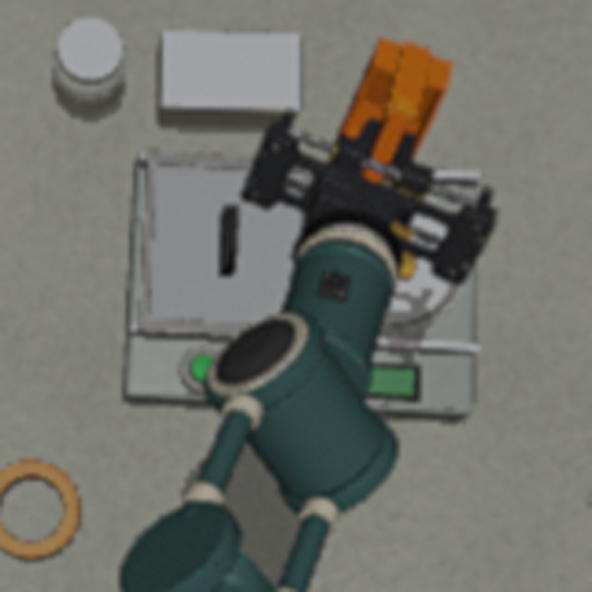

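Run:
```python
import cv2
import numpy as np
b=cv2.imread('pics/f.png');a=imgs=None
from h import *
a=cv2.cvtColor(imaging.grab_frame('scene'),cv2.COLOR_RGB2BGR)
x=cv2.resize(a[245:290,180:240],None,fx=9,fy=9,interpolation=2)
y=cv2.resize(b[105:150,325:370],None,fx=9,fy=9,interpolation=2)
h=max(x.shape[0],y.shape[0]);o=np.zeros((h,x.shape[1]+y.shape[1],3),np.uint8)[:, :800]
o=np.hstack([x,y[:h]])[:, :];o=cv2.resize(o,(800,int(o.shape[0]*800/o.shape[1])));cv2.imwrite('pics/z.png',o)
```

```text
(no output)
```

View pics/z.png

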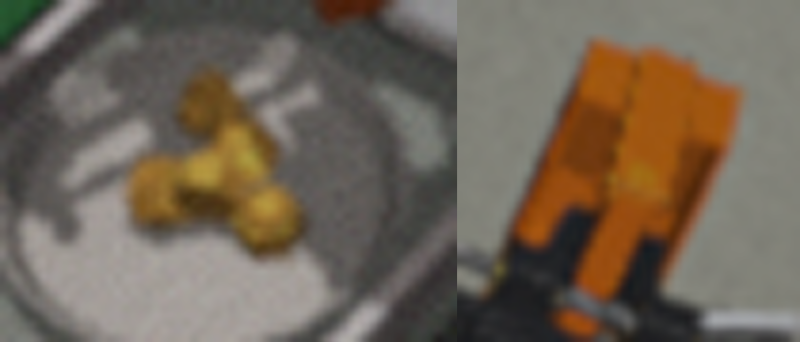

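Call:
{"name": "play_rows", "arguments": {"plan": [[0,10,0,2,5.5,0],[0,15,0,2.7,7,0],[0,20,0,2.7,7,0],[-2,25,0,2.7,7,0],[-2,30,0,2.7,7,0],[-4,30,0,2.7,7,0],[-6,30,0,2.7,7,0],[-6,30,0,1,2.4,1]]}}

```text
time_s: 17.35
tcp_pos: [0.6339, -0.0663, 0.2577]
tool_rot: [-1.757, 2.494, -0.083]
ft_force: [0.8, -0.3, -1.4]
finger_gap: 0.016
```

```bash
cat > ret.py <<'E'
from pour import *
import sys
def tgt(p,ang):
    s,M=status();a=np.radians(ang);tx=np.array([np.cos(a),np.sin(a),0]);y=np.cross([0,0,-1.],tx);T=np.stack([tx,y,[0,0,-1.]],1)
    print('shift',((np.array(p)-s['tcp_pos'])*1000).round(1),'turn',np.degrees(R.from_matrix(T@M.T).as_rotvec()).round(1))
E
python3 -c "
from ret import *
tgt([.572,.188,.22],-75)"
```

```text
t 17.35 tcp [ 0.6339 -0.0663  0.2577] th 5.5 lip-dish mm [-38.6 265.1 140. ] F [ 0.8 -0.3 -1.4] gap 0.016
shift [-61.9 254.3 -37.7] turn [-2.2  5.7 34.6]
```

Call:
{"name": "play_rows", "arguments": {"plan": [[-7,32,-4,-0.3,0.7,4.4],[-7,32,-4,-0.3,0.7,4.4],[-7,32,-4,-0.3,0.7,4.4],[-8,32,-4,-0.3,0.7,4.4],[-8,32,-4,-0.3,0.7,4.4],[-8,32,-4,-0.3,0.7,4.4],[-8,30,-4,-0.3,0.7,4],[-6,22,-4,0,0.6,3]]}}

```text
time_s: 18.15
tcp_pos: [0.5761, 0.1952, 0.227]
tool_rot: [-2.488, 1.869, 0.054]
ft_force: [-0.0, 0.0, -1.0]
finger_gap: 0.0157
```

Call:
{"name": "play_rows", "arguments": {"plan": [[0,0,0,0,0,0],[0,0,0,0,0,0]]}}

```text
time_s: 18.35
tcp_pos: [0.5751, 0.1994, 0.2263]
tool_rot: [-2.491, 1.857, 0.065]
ft_force: [-0.2, -1.1, -1.1]
finger_gap: 0.0157
```

```bash
python3 -c "
from ret import *
tgt([.572,.188,.12],-75)
a=snap('scene','s14f.png');a=cv2.cvtColor(a,cv2.COLOR_RGB2BGR)
cv2.imwrite('pics/s14.png',cv2.resize(a[60:300,160:370],None,fx=2.5,fy=2.5,interpolation=2))
a=snap('top','t14f.png');a=cv2.cvtColor(a,cv2.COLOR_RGB2BGR)
cv2.imwrite('pics/t14.png',cv2.resize(a[110:230,170:390],None,fx=3.6,fy=3.6,interpolation=2))"
```

```text
t 18.35 tcp [0.5751 0.1994 0.2263] th 0.1 lip-dish mm [-106.5  478.2  116.7] F [-0.2 -1.1 -1.1] gap 0.0157
shift [  -3.1  -11.4 -106.3] turn [-3.  -0.7 -1.6]
```

View pics/s14.png

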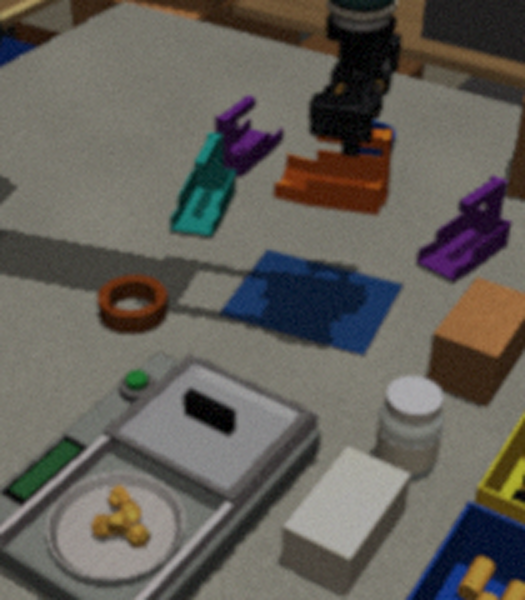

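View pics/t14.png

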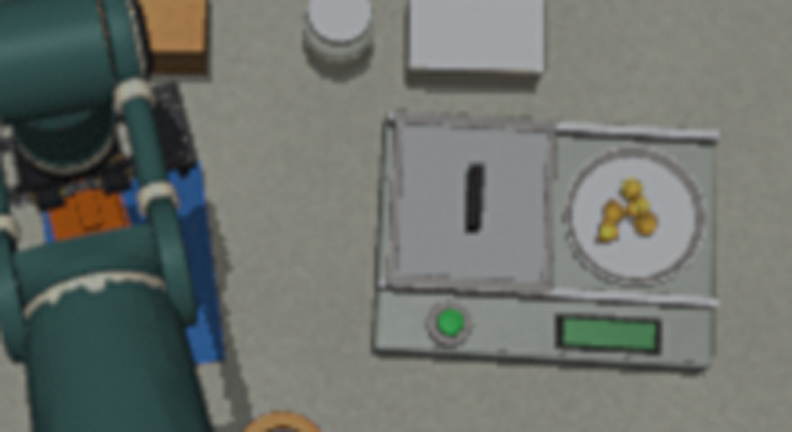

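Call:
{"name": "play_rows", "arguments": {"plan": [[-1.5,-5,-20,-1.5,-0.4,-0.8],[-1.5,-4,-25,-1.5,-0.3,-0.8],[0,0,-25,0,0,0],[0,0,-20,0,0,0],[0,0,-10,0,0,0],[0,0,0,0,0,0]]}}

```text
time_s: 19.05
tcp_pos: [0.5763, 0.1833, 0.1274]
tool_rot: [-2.475, 1.923, -0.006]
ft_force: [-0.5, -0.1, -2.0]
finger_gap: 0.0158
```

```bash
python3 -c "
from ret import *
tgt([.572,.188,.075],-75)
a=snap('scene','s15f.png');a=cv2.cvtColor(a,cv2.COLOR_RGB2BGR)
cv2.imwrite('pics/s15.png',cv2.resize(a[90:220,220:350],None,fx=4.6,fy=4.6,interpolation=2))"
```

```text
t 19.05 tcp [0.5763 0.1833 0.1274] th 0.5 lip-dish mm [-105.   462.5   17.2] F [-0.5 -0.1 -2. ] gap 0.0158
shift [ -4.3   4.7 -52.4] turn [-0.2  0.4  0.7]
```

View pics/s15.png

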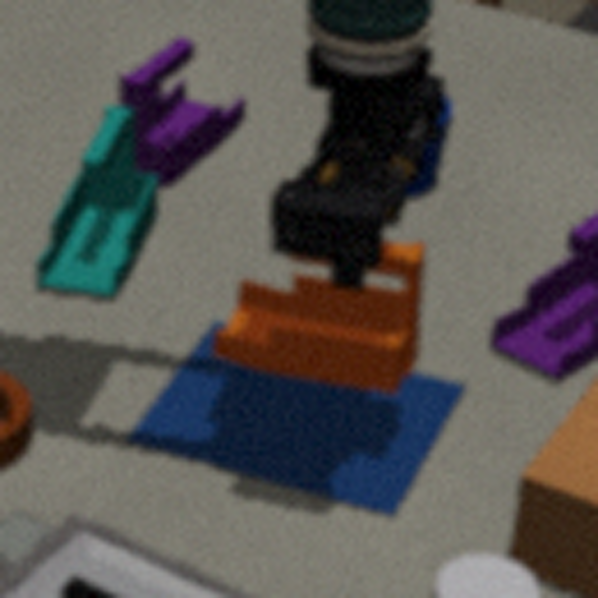

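Run:
```python
from pour import *
s,M=status()
# scoop frame in tool: x=-tool y, z=-tool z, y = z cross x
def P(v,pitch=0):
    c,q=np.cos(np.radians(pitch)),np.sin(np.radians(pitch))
    x,y,z=v; x,z=c*x-q*z,q*x+c*z   # pitch>0: back up (spout down)
    X=s['tcp_pos']+M@np.array([0,.002,-.0165])*1.0
    return X+M@np.array([ -y if False else 0,0,0.])+(-M[:,1])*x+np.cross(-M[:,2],-M[:,1])*y+(-M[:,2])*z
a=cv2.imread('pics/s15f.png')[90:220,220:350]
a=cv2.resize(a,None,fx=4.6,fy=4.6,interpolation=2)
pts=[(-.087,-.032,-.087+.006),(.063,-.032,-.087),(.048,-.008,.009),(.048,.008,.009),(.063,-.032,-.047)]
for pitch,col in((0,(255,255,255)),(4,(0,255,255))):
  for v in pts:
    u=proj('scene',P(v,pitch))[0]; q=((u-[220,90]+.5)*4.6-.5).round().astype(int); cv2.circle(a,tuple(map(int,q)),3,col,-1); print(pitch,v,q)
cv2.imwrite('pics/z15.png',a)
```

```text
t 19.1 tcp [0.5768 0.1834 0.1283] th 0.6 lip-dish mm [-104.4  462.6   17.9] F [ 0.1 -0.2 -1.6] gap 0.0154
0 (-0.087, -0.032, -0.08099999999999999) [214 353]
0 (0.063, -0.032, -0.087) [426 400]
0 (0.048, -0.008, 0.009) [423 258]
0 (0.048, 0.008, 0.009) [428 246]
0 (0.063, -0.032, -0.047) [431 352]
4 (-0.087, -0.032, -0.08099999999999999) [222 361]
4 (0.063, -0.032, -0.087) [435 396]
4 (0.048, -0.008, 0.009) [422 254]
4 (0.048, 0.008, 0.009) [427 241]
4 (0.063, -0.032, -0.047) [436 347]
```

View pics/z15.png

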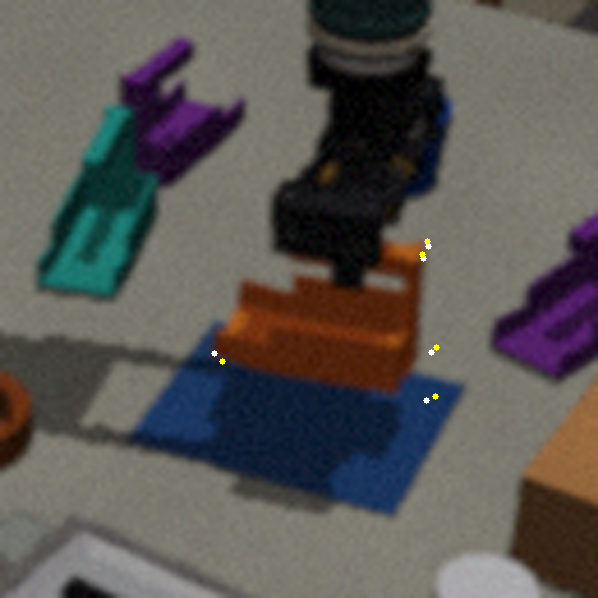

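Call:
{"name": "play_rows", "arguments": {"plan": [[-2,3,-12,-0.3,1.2,0.4],[-2,2,-12,-0.3,1.2,0.3],[0,0,-10,0,0,0],[0,0,-6,0,0,0],[0,0,0,0,0,0]]}}

```text
time_s: 19.6
tcp_pos: [0.5756, 0.1893, 0.0887]
tool_rot: [2.475, -1.898, -0.032]
ft_force: [0.4, -0.9, -1.6]
finger_gap: 0.0157
```

```bash
python3 -c "
from ret import *
tgt([.572,.188,.075],-75)
a=snap('scene','s16f.png');a=cv2.cvtColor(a,cv2.COLOR_RGB2BGR)
cv2.imwrite('pics/s16.png',cv2.resize(a[90:220,220:350],None,fx=4.6,fy=4.6,interpolation=2))"
```

```text
t 19.6 tcp [0.5756 0.1893 0.0887] th -1.8 lip-dish mm [-107.7  466.9  -18.1] F [ 0.4 -0.9 -1.6] gap 0.0157
shift [ -3.6  -1.3 -13.7] turn [ 0.3 -1.7 -0. ]
```

View pics/s16.png

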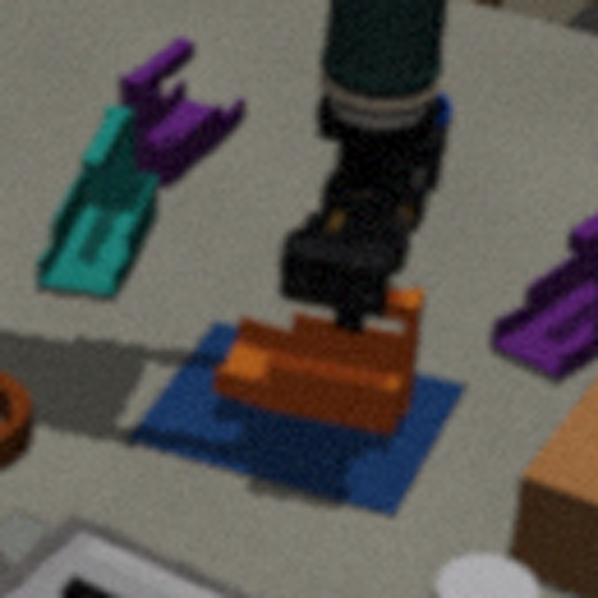

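Call:
{"name": "play_rows", "arguments": {"plan": [[-2,0,-5,0.1,-0.5,0],[-1,0,-4,0,0,0],[0,0,-2,0,0,0],[0,0,0,0,0,0]]}}

```text
time_s: 20.05
tcp_pos: [0.5728, 0.1896, 0.0781]
tool_rot: [2.482, -1.903, -0.021]
ft_force: [0.2, 0.1, -1.1]
finger_gap: 0.0156
```

```bash
python3 -c "
from ret import *
tgt([.572,.188,.074],-75)"
```

```text
t 20.05 tcp [0.5728 0.1896 0.0781] th -1.1 lip-dish mm [-109.8  467.3  -29.7] F [ 0.2  0.1 -1.1] gap 0.0156
shift [-0.8 -1.6 -4.1] turn [ 0.2 -1.1 -0. ]
```

Call:
{"name": "play_rows", "arguments": {"plan": [[0,-1,-2,0,0,0],[0,0,-1.5,0,0,0],[0,0,-1,0,0,0]]}}

```text
time_s: 20.35
tcp_pos: [0.5733, 0.1886, 0.074]
tool_rot: [2.483, -1.904, -0.019]
ft_force: [0.2, -0.1, -1.4]
finger_gap: 0.0159
```

Call:
{"name": "play_rows", "arguments": {"plan": [[0,0,-1,0,0,0],[0,0,0,0,0,0]]}}

```text
time_s: 20.55
tcp_pos: [0.5737, 0.189, 0.0741]
tool_rot: [2.484, -1.905, -0.019]
ft_force: [-0.3, -0.3, -0.7]
finger_gap: 0.0154
```

Nearly down; a little more until the force shows contact, then release.

Call:
{"name": "play_rows", "arguments": {"plan": [[0,0,-1.5,0,0,0],[0,0,-1,0,0,0]]}}

```text
time_s: 20.75
tcp_pos: [0.5744, 0.1898, 0.0738]
tool_rot: [2.485, -1.906, -0.019]
ft_force: [-3.0, -2.0, 6.6]
finger_gap: 0.0157
```

Contact (+6.6 N). Release.

Call:
{"name": "play_rows", "arguments": {"plan": [[0,0,1,0,0,0],[0,0,0,0,0,0],[0,0,0,0,0,0],[0,0,0,0,0,0],[0,0,0,0,0,0],[0,0,0,0,0,0],[0,0,0,0,0,0]], "gripper": 0.7}}

```text
time_s: 21.45
tcp_pos: [0.5751, 0.1896, 0.0746]
tool_rot: [2.485, -1.906, -0.017]
ft_force: [0.5, -0.0, -0.2]
finger_gap: 0.0618
```

```bash
python3 -c "
from ret import *
status()
a=snap('scene','s17f.png');a=cv2.cvtColor(a,cv2.COLOR_RGB2BGR)
cv2.imwrite('pics/s17.png',cv2.resize(a[90:220,220:350],None,fx=4.6,fy=4.6,interpolation=2))"
```

```text
t 21.45 tcp [0.5751 0.1896 0.0746] th -0.8 lip-dish mm [-107.2  467.5  -33.6] F [ 0.5 -0.  -0.2] gap 0.0618
```

View pics/s17.png

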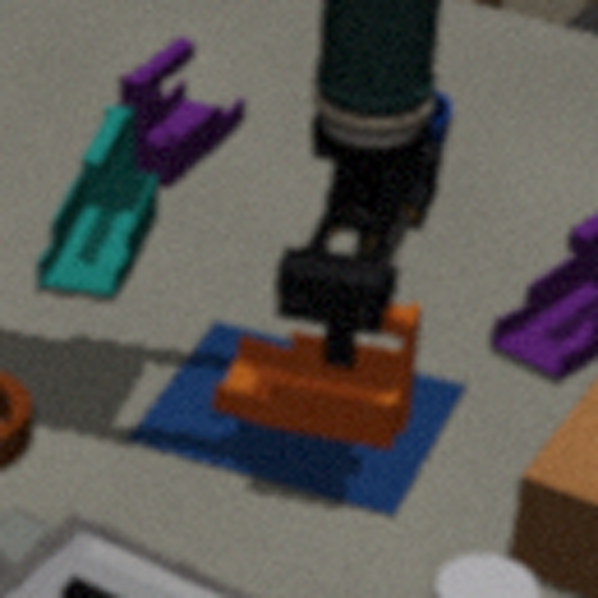

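Call:
{"name": "play_rows", "arguments": {"plan": [[0,0,15,0,0,0],[0,0,30,0,0,0],[0,0,40,0,0,0],[0,0,30,0,0,0]]}}

```text
time_s: 21.9
tcp_pos: [0.57, 0.1882, 0.1892]
tool_rot: [2.477, -1.9, -0.029]
ft_force: [0.0, 1.3, 0.1]
finger_gap: 0.0614
```

Call:
{"name": "play_rows", "arguments": {"plan": [[-10,-40,0,0,0,-2],[-10,-42,-2,0,0,-2],[-11,-42,-4,0,0,-2],[-11,-42,-6,0,0,-2],[-11,-42,-8,0,0,-2],[-11,-42,-8,0,0,-2],[-11,-35,-8,0,0,-2],[-8,-25,-5,0,0,-2]], "gripper": 0}}

```text
time_s: 22.7
tcp_pos: [0.493, -0.1273, 0.1694]
tool_rot: [-2.196, 2.239, -0.009]
ft_force: [0.5, -0.5, -0.1]
finger_gap: 0.0009
```

Call:
{"name": "play_rows", "arguments": {"plan": [[0,0,0,0,0,0],[0,0,0,0,0,0]]}}

```text
time_s: 22.9
tcp_pos: [0.4921, -0.1303, 0.171]
tool_rot: [-2.19, 2.245, -0.011]
ft_force: [-0.7, -0.7, -0.7]
finger_gap: 0.0006
```

```bash
python3 -c "
from ret import *
tgt([.4905,-.130,.085],-92)
b=snap('scene','s18f.png');a=cv2.cvtColor(b,cv2.COLOR_RGB2BGR)
cv2.imwrite('pics/s18.png',cv2.resize(a[90:320,140:350],None,fx=2.6,fy=2.6,interpolation=2))
a=cv2.cvtColor(snap('top','t18f.png'),cv2.COLOR_RGB2BGR);cv2.imwrite('pics/t18.png',cv2.resize(a[110:240,170:390],None,fx=3.6,fy=3.6,interpolation=2))"
```

```text
t 22.9 tcp [ 0.4921 -0.1303  0.171 ] th 0.5 lip-dish mm [-191.9  172.9   60.7] F [-0.7 -0.7 -0.7] gap 0.0006
shift [ -1.6   0.3 -86. ] turn [ 0.1  0.5 -0.6]
```

View pics/s18.png

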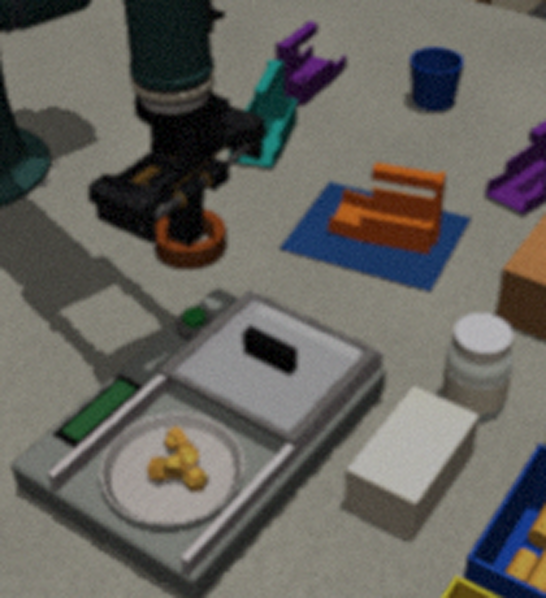

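View pics/t18.png

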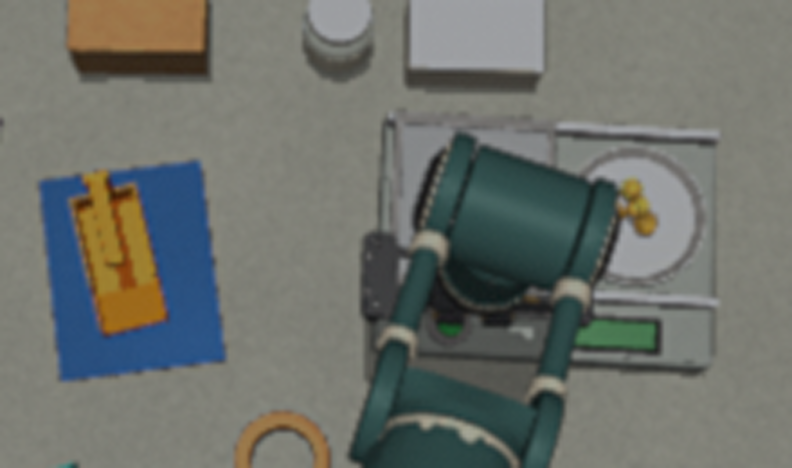

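Call:
{"name": "play_rows", "arguments": {"plan": [[-1,0,-25,0,0.5,-0.5],[0,0,-30,0,0,0],[0,0,-20,0,0,0],[0,0,-8,0,0,0],[0,0,0,0,0,0]]}}

```text
time_s: 23.5
tcp_pos: [0.4967, -0.1242, 0.0899]
tool_rot: [-2.194, 2.243, -0.011]
ft_force: [0.3, -0.2, -0.5]
finger_gap: -0.0
```

Call:
{"name": "play_rows", "arguments": {"plan": [[-6,-6,-6,0,0,0],[0,0,-5,0,0,0],[0,0,0,0,0,0]]}}

```text
time_s: 23.8
tcp_pos: [0.4924, -0.13, 0.0807]
tool_rot: [-2.195, 2.239, -0.017]
ft_force: [-0.1, -0.8, -0.3]
finger_gap: 0.0004
```

```bash
python3 -c "
from ret import *
tgt([.4905,-.130,.067],-92)
b=snap('scene','s19f.png');a=cv2.cvtColor(b,cv2.COLOR_RGB2BGR)
cv2.imwrite('pics/s19.png',cv2.resize(a[170:260,170:270],None,fx=6,fy=6,interpolation=2))"
```

```text
t 23.8 tcp [ 0.4924 -0.13    0.0807] th 0.7 lip-dish mm [-191.4  172.5  -29.9] F [-0.1 -0.8 -0.3] gap 0.0004
shift [ -1.9  -0.  -13.7] turn [ 0.2  0.7 -0.9]
```

View pics/s19.png

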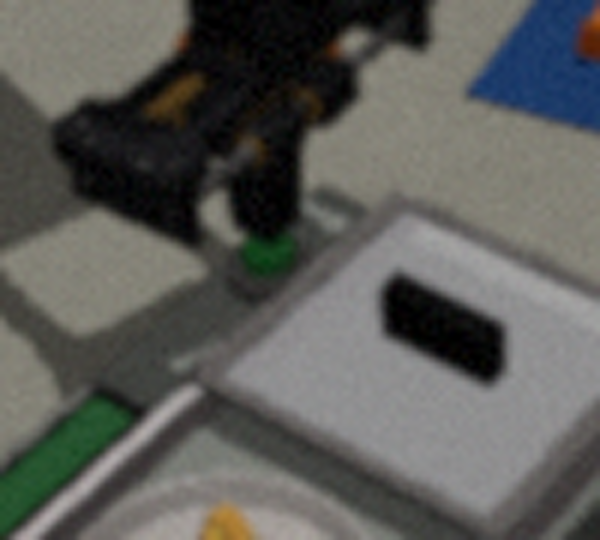

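Call:
{"name": "play_rows", "arguments": {"plan": [[-1,0,-6,0,0,0],[0,0,-4,0,0,0],[0,0,-2,0,0,0],[0,0,0,0,0,0]]}}

```text
time_s: 24.25
tcp_pos: [0.4925, -0.1308, 0.0694]
tool_rot: [-2.193, 2.238, -0.021]
ft_force: [-0.2, -0.8, 1.3]
finger_gap: 0.0004
```

Call:
{"name": "play_rows", "arguments": {"plan": [[-1,0,-2,0,0,0],[0,0,-2,0,0,0],[0,0,-2,0,0,0]]}}

```text
time_s: 24.55
tcp_pos: [0.4918, -0.1309, 0.0637]
tool_rot: [-2.193, 2.238, -0.022]
ft_force: [-1.2, 0.8, 3.0]
finger_gap: 0.0005
```

Call:
{"name": "play_rows", "arguments": {"plan": [[0,0,-2,0,0,0],[0,0,-2,0,0,0]]}}

```text
time_s: 24.75
tcp_pos: [0.4919, -0.131, 0.0611]
tool_rot: [-2.194, 2.238, -0.021]
ft_force: [-8.3, 2.2, 23.3]
finger_gap: 0.0002
```

Call:
{"name": "play_rows", "arguments": {"plan": [[0,0,-1,0,0,0],[0,0,0,0,0,0]]}}

```text
time_s: 24.95
tcp_pos: [0.4918, -0.1309, 0.0619]
tool_rot: [-2.194, 2.239, -0.02]
ft_force: [-2.3, -0.0, 4.1]
finger_gap: 0.0007
```

```bash
python3 -c "
from ret import *
status()
b=snap('scene','s20f.png');a=cv2.cvtColor(b,cv2.COLOR_RGB2BGR)
cv2.imwrite('pics/s20.png',cv2.resize(a[170:260,170:270],None,fx=6,fy=6,interpolation=2))"
```

```text
t 24.95 tcp [ 0.4918 -0.1309  0.0619] th 0.8 lip-dish mm [-191.8  171.6  -48.8] F [-2.3 -0.   4.1] gap 0.0007
```

View pics/s20.png

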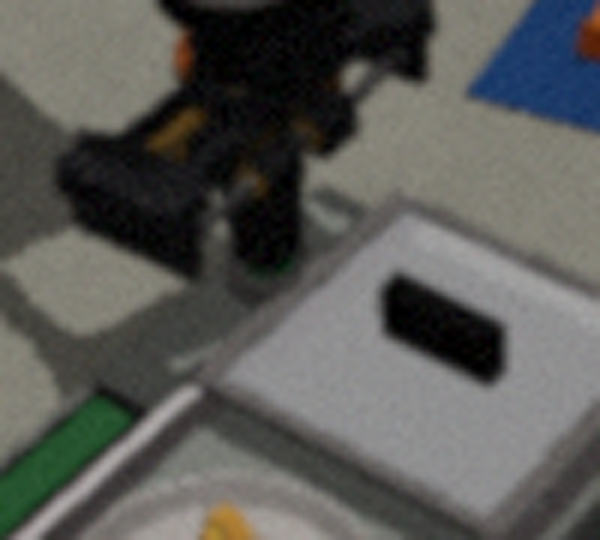

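Call:
{"name": "play_rows", "arguments": {"plan": [[0,0,-2,0,0,0],[0,0,-1.5,0,0,0]]}}

```text
time_s: 25.2
tcp_pos: [0.4919, -0.131, 0.0612]
tool_rot: [-2.195, 2.239, -0.018]
ft_force: [-7.1, 2.9, 17.5]
finger_gap: 0.0004
```

Call:
{"name": "play_rows", "arguments": {"plan": [[0,0,8,0,0,0],[0,0,20,0,0,0],[0,0,40,0,0,0],[0,0,40,0,0,0],[-20,0,40,0,0,0],[-20,0,20,0,0,0]]}}

```text
time_s: 25.8
tcp_pos: [0.4493, -0.1299, 0.2301]
tool_rot: [-2.198, 2.24, -0.009]
ft_force: [-0.4, -1.1, -0.3]
finger_gap: 0.0006
```

Call:
{"name": "play_rows", "arguments": {"plan": [[-15,40,0,0,0,0],[-15,40,0,0,0,0],[-15,40,0,0,0,0],[0,20,0,0,0,0],[0,0,0,0,0,0],[0,0,0,0,0,0]]}}

```text
time_s: 26.4
tcp_pos: [0.4042, 0.0116, 0.2356]
tool_rot: [-2.187, 2.239, -0.029]
ft_force: [0.5, -0.3, -1.1]
finger_gap: 0.0005
```

```bash
python3 -c "
from ret import *
status()
b=snap('scene','s21f.png');a=cv2.cvtColor(b,cv2.COLOR_RGB2BGR)
cv2.imwrite('pics/s21.png',cv2.resize(a[90:320,140:370],None,fx=2.6,fy=2.6,interpolation=2))
a=cv2.cvtColor(snap('top','t21f.png'),cv2.COLOR_RGB2BGR);cv2.imwrite('pics/t21.png',cv2.resize(a[60:260,90:390],None,fx=2.6,fy=2.6,interpolation=2))
T=lambda px:px
for n in ('scene','top'): print([(np.round(d['centre'],1),round(d['confidence'],2)) for d in pinpoint(n,'cover_grip')],[(np.round(d['centre'],1),round(d['confidence'],2)) for d in pinpoint(n,'nut0_mid')])
"
```

```text
t 26.4 tcp [0.4042 0.0116 0.2356] th 1.2 lip-dish mm [-279.   314.4  124.2] F [ 0.5 -0.3 -1.1] gap 0.0005
[(array([243., 224.]), 0.91)] [(array([217.9, 270.7]), 0.4)]
[(array([303.5, 166.1]), 0.83), (array([268.2, 124.6]), 0.29)] [(array([345.6, 164.9]), 0.5)]
```

View pics/s21.png

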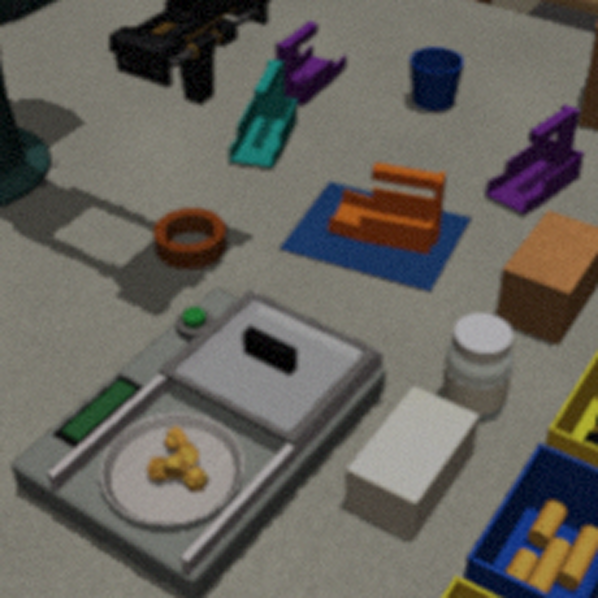

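View pics/t21.png

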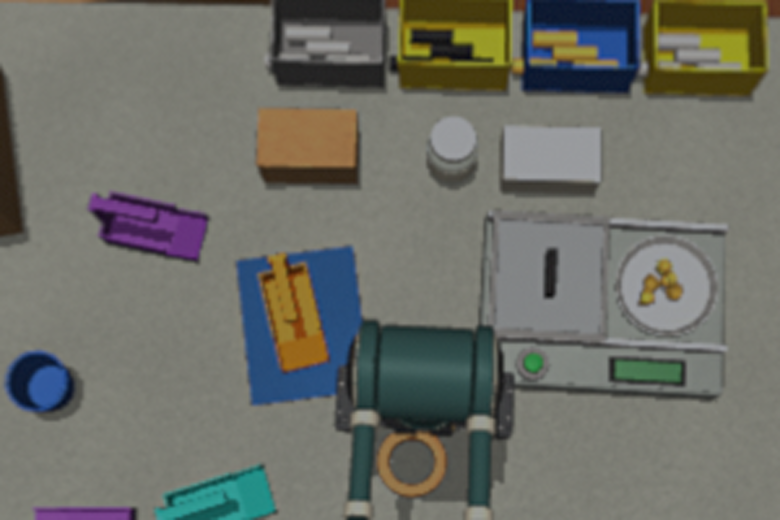

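Run:
```python
from h import *
P=[]
for n,(x0,y0,x1,y1) in (('scene',(228,208,262,242)),('top',(292,150,312,182))):
    im=imaging.grab_frame(n); m=im.max(2)<45; q=np.zeros_like(m);q[y0:y1,x0:x1]=m[y0:y1,x0:x1]; yx=np.argwhere(q);c=yx.mean(0)[::-1];print(n,c,len(yx));P.append(c)
print(tri(*P))
```

```text
scene [243.25668449 224.39037433] 187
top [301.13207547 164.81132075] 53
(array([ 0.60288342, -0.14902759,  0.08788546]), np.float64(0.0012910957124960321))
```

Run:
```python
from h import *
a=cv2.cvtColor(imaging.grab_frame('top'),cv2.COLOR_RGB2BGR)
cv2.imwrite('pics/t22.png',cv2.resize(a[135:220,265:380],None,fx=6.9,fy=6.9,interpolation=2))
for p in [(346.8,168.0),(301.13,164.81)]: print(onz('top',p,.095))
for p in [(205.5,260.7),(243.26,224.39)]: print(onz('scene',p,.087))
```

```text
[ 0.59421878 -0.29960637  0.095     ]
[ 0.60172068 -0.14784439  0.095     ]
[ 0.59647654 -0.30090091  0.087     ]
[ 0.60191581 -0.14875647  0.087     ]
```

View pics/t22.png

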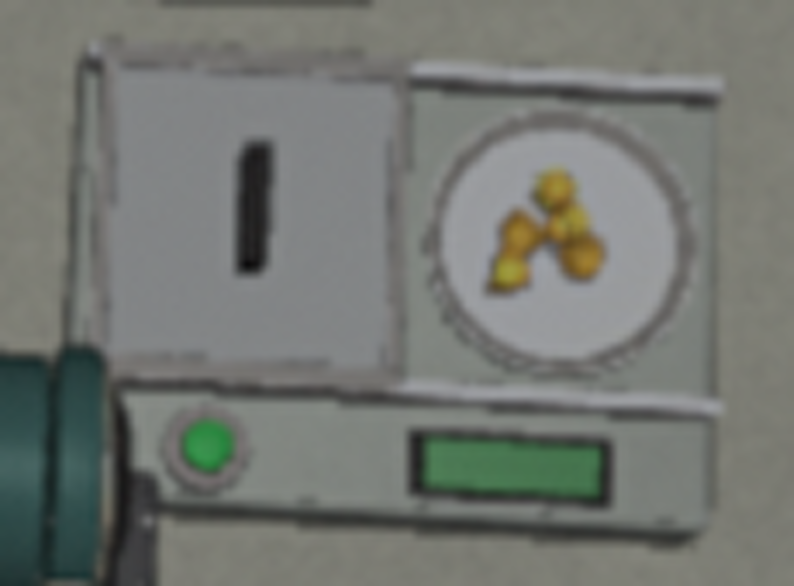

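```bash
python3 -c "
from station import job
print(job.close_job())"
```

```text
the job is handed in; nothing more can be done
None
```

The whole job is done and handed in, at about 27 s on the robot's clock. No verdict came back.

- **Cover:** I pushed it by its grip bar until it met the end stop, at about 24 N. The pictures put its travel at 152 mm instead of 155 mm. The mat also measured 1 to 1.4 % short in the same pictures, so I took the cover as fully open and did not push it again.
- **Pour:** The nuts began to slide at a tilt of about 37°, with the spout about 3 cm above the dish floor. I took the tilt on to about 56° to be sure; by the end of that the spout was about 3.6 cm up. The later pictures show all five nuts in the dish and the scoop empty.
- **Scoop:** It stands upright on the blue mat, within a few mm of where it started. It had turned about 3° in the grip, which I corrected before setting it down.
- **Key:** I pressed it after the scoop was back. It went down about 6 mm to a hard stop at 61 mm height, at about 23 N, and I let it go. While still on the key I pressed it down to the stop a second time, so the key rose about 1 mm in between. No picture shows directly that the stop was the key's own and not its collar, but the force fitted the key's spring all the way down.
- **The rest:** In the last pictures the key is up, and the bystanders in view look to be where they were. I did not measure their positions. The arm was clear of everything.

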